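Switch off the waiting-room music at the desk console

TASK

Switch off the music on the desk console: lift its clear hinged cover right open until it leans back on its stop, then turn the larger of the two knobs (volume) anticlockwise all the way to its end stop. Leave the cover open, leave the smaller knob as it is set, and do not shift the other things on the desk.

Things in the scene. Friction and masses are not known exactly. Their poses are not given: they have to be found in the camera images.
- console: fixed cream-grey desk music console, a wedge 260 mm wide, 155 deep, 148 tall at the back. Origin: underside centre. x from its low front (robot side) to its back, y left, z up. Its control panel lies in a well 150 mm (upslope) x 240 mm wide, 45 mm deep, with 10 mm walls, all sloping up to the back at 30 degrees: the panel's outward normal is (-0.5, 0, 0.866) in these axes.
- cover (a joint): angle of the cover: a flat flap 172 x 262 x 6 mm, about 0.2 kg, clear window in a black frame, hinged almost without friction on the well's upper back rim. 0 = shut (sloping 30 degrees down to the front); grows as it is lifted; 2.094 = upright; 2.356 = leaning 15 degrees back on its stop, where its weight keeps it. Let go below 2.09 it falls shut.
- cover_tab (a point): centre of the cover's pull tab: a black round crossbar 16 mm thick, 28 mm long along the hinge direction, on an arm 30 mm beyond the middle of the cover's front edge, 202 mm from the hinge. Pinched by its end faces (closing along console y) it can swivel in the fingers; or push it up from below. 49 mm above the desk when shut, up to 350 mm on the way.
- cover_hinge (a point): middle of the cover's hinge line, which runs along console y; the cover opens by turning about +y.
- volume_grip (a point): grip point on the axis of the volume knob, 24 mm out from the panel. This is the LARGER of the two round black knobs: 40 mm across, 28 mm tall, on a flat 60 mm aluminium dial 3 mm thick on the panel. It may be the left or the right one: the axes are 84 mm apart, halfway up the slope. Its z axis points out along the knob's axis (30 degrees from vertical, towards the robot).
- volume (a joint): angle of the volume knob, rad: 0 = end stop fully anticlockwise seen from above (off), grows clockwise to 5.236 (loudest). Stays where it is left; friction about 0.06 N m, solid stop at each end. The white line on its face is the pointer; at off it points down and to the left seen from the robot.
- tone_mark (a point): outer end of the white pointer line on the SMALLER knob (tone), 26 mm across and 20 mm tall, 12 mm from its axis, on its top face; to be left as it is.
- mug: white ceramic coffee mug, 80 mm across, 95 mm tall, beside the console; a bystander, loose. Origin: underside centre.
- stapler: black and steel stapler 150 x 36 mm, 50 mm tall, beside the console; a bystander, loose. Origin: underside centre.
- stamp: wooden hand stamp, 42 mm foot, 82 mm tall, behind the console; a bystander, loose. Origin: underside centre.
- pen_cup: dark steel pen cup, 76 mm across, pens to 160 mm; a bystander, loose. Origin: underside centre.
- clip_box: black open clip tray, 80 x 110 mm, 30 mm tall; a bystander, loose. Origin: underside centre.

How it is judged:
By the outcome, as a careful person would: the job done as asked, in the order asked, and still so for the second after the job is handed in, with the robot touching nothing.
It also fails if it takes over 67 s, if anything falls off the work surface, if the arm or the gripper's body presses on something with over 40 N, if the wrist force passes 120 N, or if a joint passes its speed limit or range.

ROBOT

A 6-joint arm with a two-finger parallel gripper is mounted at the origin on the work surface. World frame = base frame: x ahead of the robot, y to its left, z up, the work surface at z = 0. Lengths are in m, angles in rad, forces in N, time in s.
With the tool pointing down it reaches from about 0.35 to 0.975 m from the base axis. Payload 4.9 kg.
Tool frame: the origin (TCP) lies on the centre line of the jaws, within the pads' length; the fingertips stand 19 mm ahead of it and the grasp point (between the pads) is the TCP; z points along the fingers, y is the line along which they close (so a half turn about z gives the same grasp; the last joint's range is limited). The gripper opens to 85 mm and grips with 20 to 120 N. Pads are 22 mm wide; open, the fingers measure 114 mm over their backs; the gripper's body (76 mm by 85 mm) begins 54 mm behind the grasp point. The pads swing forward as they close: fully open they stand 13 mm farther back than shut.
Start: joints at [-1.344, 0.053, 1.613, -0, 1.476, -0.119], TCP at [0.212, -0.588, 0.215] pointing down, gripper open.
Joint ranges: [-3.01, 3.01], [-1.01, 2.22], [0.06, 2.58], [-1.02, 4.17], [0.09, 2.62], [-3.14, 3.14]. Speed limits (rad/s): [2.57, 2.57, 3.14, 3.14, 3.14, 3.14].

INTERFACE

Orientations are given as a unit quaternion [w, x, y, z].
In Python, from plant import state, grab_frame, ticket, spotter gives the robot as it stands.
- The arm moves only by the tool apply_moves, never from a script. Its argument "series" is a list of rows, each an object of numbers: "jaw": the closure, from 0 (fully open) to 1 (shut); "dx", "dy", "dz": the shift along the tool's x, y, z in mm; "turn": the turn about the tool's z in rad. A call has 1 to 5 rows; each row is the pose to reach, as a shift and turn from the pose commanded when the call began, along the tool's axes at that moment; what a row does not reach only later rows make up. A row lasts 1/12 s, in which the tool goes at most 41.7 mm and 7.16 degrees, less where a joint would pass 70% of its speed; a pose out of reach is approached as far as the arm can. A call with a gripper value outside its range is refused whole. The fingers move at their own pace and stop on an object; the grip force is fixed at half the most. Time passes only in rows, so rows that repeat a pose let the fingers close. It gives the time, the measured TCP pose, the force, the opening and the grip force at its end, in the units of the state.
- state(): the state, without advancing time (a new reading comes with each control period).
- grab_frame(name): name is "scene" or "top"; returns a dict with "pixels" (400x640x3 uint8, red, green, blue), "mtx" (3x3 intrinsics, pixels), "dist_coeffs" ([k1, k2, p1, p2, k3] as OpenCV has them; the pictures are not rectified), "camera_from_world" (4x4, takes a point from world to camera coordinates). Camera axes: x right, y down, z forward; pixel columns grow to the right and rows downward; lengths in m; the calibration is good to about 2 mm. A picture is of the moment at which its call begins. There is no depth.
- ticket.job_done(): hands the job in; it is judged then, once.
Trained networks look in a picture, given as the dict that the camera call returned (one of the last four; its "shot" number tells which), for a name from the list of things; names that differ only in an ending like _2 or _b are one class to them, and where a whole thing is asked for, a point or a joint stands for the part that bears it (a point fixed in the world has none). Each returns a list of dicts, best first, with "conf" (0 to 1); they miss things now and then, are a little off and sometimes report something else, mostly with a low value. They report only what shows in the picture. A call takes as long as a camera call.
- spotter.outline_of(picture, target): "region" (400x640 bool, what is visible of it) and "extent" ([left, top, right, bottom] in pixels, round what is visible of it).
The state is a dict: "time": time; "joint_pos": joint angles; "joint_vel": joint speeds; "joint_efforts": joint torques, N m; "tool_pos": TCP position; "tool_rot": TCP orientation; "contact_force": force on the tool from outside, world axes, zero at the start; "ft_torque": the same for the moment, N m; "gripper_width": opening from 0.0 (shut) to 1.0 (fully open); "grasp_force": force on a finger pad.
Only numpy, scipy, OpenCV 4.12 (cv2) and the standard library are available. Lean on these libraries where they do the work, as an engineer would, in place of code of your own. Each camera call takes 0.05 s, during which the arm holds its last target. There are 200 camera calls.

## Working session

There is one attempt and no reset: what is moved stays moved. The work goes in short steps, Python scripts to look and compute and a tool call to move; the robot and the scene stay as the last step left them, time stands still between calls to the robot, and variables do not carry over. Pictures are saved under pics/ and viewed, at most 10 in all, crops included, and the job is handed in when it is done.

Besides the shell and the picture viewer there is one more tool, called after "Request:" as name(argument=value, ...) on one line, values as JSON. apply_moves: Moves the arm, as the interface text tells. Its arguments: {"type":"object","properties":{"series":{"type":"array","items":{"type":"object","properties":{"jaw":{"type":"number"},"dx":{"type":"number"},"dy":{"type":"number"},"dz":{"type":"number"},"turn":{"type":"number"}}}}},"required":["series"]}

```bash
mkdir -p pics; ls; python3 - <<'E'
from plant import state, grab_frame, spotter
import cv2,numpy as np,pickle
s=state();print(s)
for n in("scene","top"):
    f=grab_frame(n);pickle.dump(f,open(n+".pkl","wb"));cv2.imwrite(f"pics/{n}0.png",f["pixels"][:,:,::-1])
    for t in("console","cover","cover_tab","volume_grip","tone_mark","mug","stapler","stamp","pen_cup","clip_box"):
        for d in spotter.outline_of(f,t)[:2]:
            ys,xs=np.nonzero(d["region"]);print(n,t,round(d["conf"],2),d["extent"],xs.mean().round(1),ys.mean().round(1),len(xs))
E
```

```text
pics
{'time': 0.0, 'joint_pos': array([-1.34396820e+00,  5.33768334e-02,  1.61433658e+00,  3.46828003e-05,
        1.47598299e+00, -1.18995440e-01]), 'joint_vel': array([ 8.94317857e-04, -1.56520790e-03,  2.64123692e-04, -1.11719724e-03,
        1.72257421e-04,  1.26391378e-05]), 'joint_efforts': array([ 2.43202994e-04, -3.93674934e+01, -3.70177960e+01, -8.25106963e-05,
        6.95078226e-03, -1.30167416e-05]), 'tool_pos': array([ 0.21171819, -0.58733551,  0.21342524]), 'tool_rot': array([-1.05127461e-03,  9.85087708e-01,  1.72049705e-01, -3.94489714e-05]), 'contact_force': array([ 0.06108957,  0.32156277, -0.64144727]), 'ft_torque': array([0.01032497, 0.01485363, 0.01308212]), 'grasp_force': 0.0, 'gripper_width': 1.0005065740571921}
scene console 0.56 [266.0, 172.4, 363.0, 258.9] 320.8 215.2 5166
scene cover 0.76 [273.3, 175.1, 358.5, 224.1] 313.4 197.7 1377
scene cover_tab 0.9 [273.0, 169.0, 358.0, 224.2] 313.3 197.8 1397
scene tone_mark 0.56 [273.7, 170.4, 357.7, 223.4] 313.0 197.9 1531
scene mug 0.59 [359.2, 173.0, 385.9, 207.9] 373.1 188.3 721
scene mug 0.42 [368.8, 216.1, 379.3, 240.4] 371.2 229.7 259
scene stapler 0.62 [261.6, 247.9, 313.3, 279.1] 286.9 263.1 973
scene stamp 0.55 [365.1, 216.6, 376.1, 240.5] 371.1 229.2 257
scene pen_cup 0.91 [411.7, 135.1, 431.5, 182.4] 419.9 161.1 723
scene clip_box 0.65 [170.4, 297.3, 235.0, 350.8] 203.6 325.0 2000
top console 0.81 [265.4, 168.3, 357.8, 240.3] 313.9 204.3 5041
top cover 0.97 [268.0, 175.7, 361.5, 245.7] 314.5 207.4 4453
top cover_tab 0.57 [269.3, 174.9, 362.8, 243.5] 314.5 207.5 4553
top mug 0.86 [223.6, 180.3, 257.0, 213.6] 239.6 194.8 698
top stapler 0.87 [365.6, 168.4, 386.9, 211.2] 375.4 189.4 531
top stapler 0.32 [266.1, 173.8, 361.8, 244.0] 314.6 207.2 4527
top pen_cup 0.62 [138.4, 168.8, 174.5, 197.9] 157.1 182.4 670
top clip_box 0.88 [438.3, 174.2, 474.5, 199.7] 455.6 187.1 921
```

```bash
python3 - <<'E'
import cv2,numpy as np,pickle
a=pickle.load(open("scene.pkl","rb"));b=pickle.load(open("top.pkl","rb"))
for f in(a,b):
    T=f["camera_from_world"];print((-T[:3,:3].T@T[:3,3]).round(3),T[:3,:3].round(2).tolist(),f["mtx"].round(1).tolist(),f["dist_coeffs"])
A=cv2.resize(a["pixels"][160:290,240:400,::-1],None,fx=5,fy=4.6,interpolation=cv2.INTER_CUBIC)
cv2.imwrite("pics/a.png",cv2.resize(a["pixels"][165:285,250:410,::-1],None,fx=5,fy=5,interpolation=cv2.INTER_CUBIC))
cv2.imwrite("pics/b.png",cv2.resize(b["pixels"][150:270,235:395,::-1],None,fx=5,fy=5,interpolation=cv2.INTER_CUBIC))
E
```

```text
[ 1.24  -0.763  0.729] [[0.77, 0.64, 0.02], [0.35, -0.4, -0.85], [-0.54, 0.66, -0.53]] [[395.9, 0.0, 329.9], [0.0, 395.9, 198.2], [0.0, 0.0, 1.0]] [-0.02484847  0.          0.          0.          0.        ]
[0.414 0.002 1.5  ] [[0.0, -1.0, 0.01], [-0.99, -0.0, -0.15], [0.15, -0.01, -0.99]] [[455.4, 0.0, 317.1], [0.0, 455.4, 190.9], [0.0, 0.0, 1.0]] [0.03054062 0.         0.         0.         0.        ]
```

View pics/a.png

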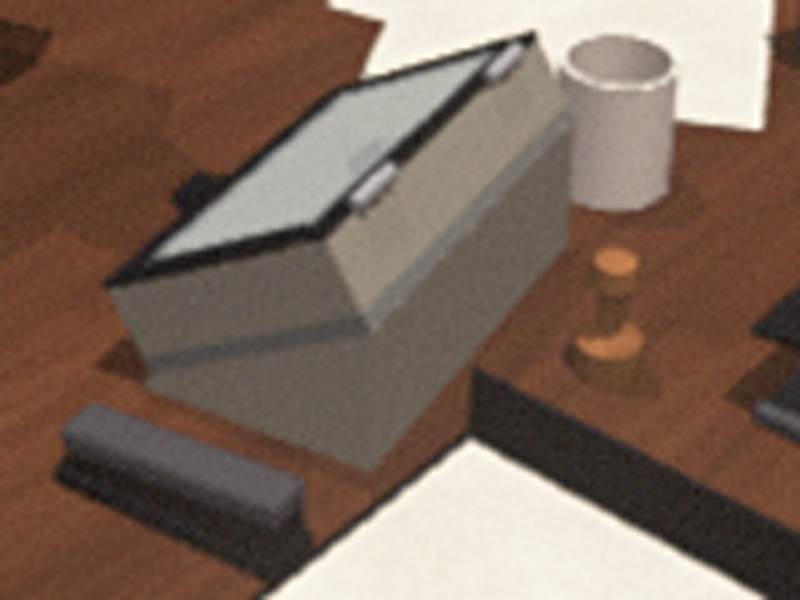

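View pics/b.png

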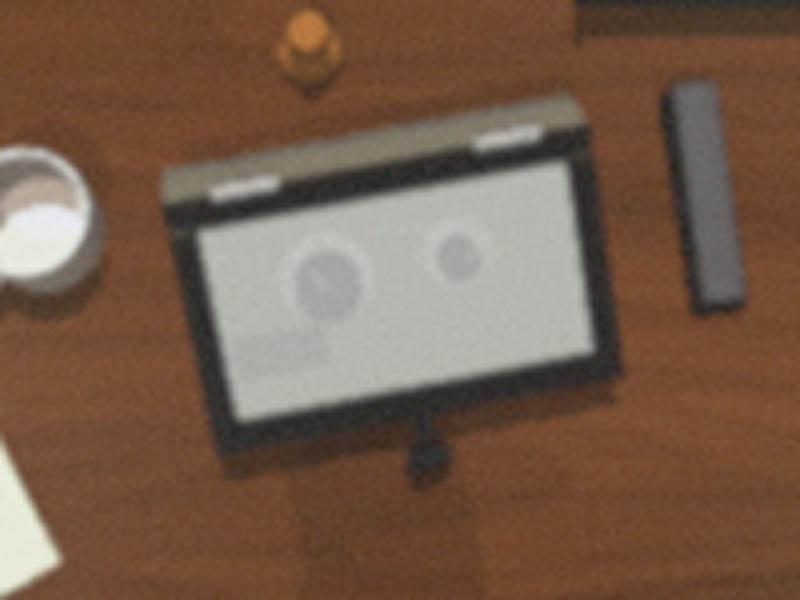

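View pics/scene0.png

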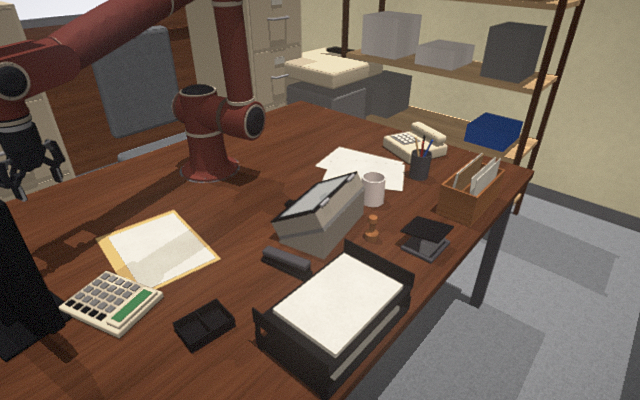

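The top view shows the larger knob on the left (full-frame ≈ (300.6, 207)). The tab is at ≈ (320.6, 241.4), and the cover corners are visible in both views. Next I'll fit the console pose from these points.

```bash
cat > h.py <<'E'
import numpy as np,cv2,pickle
from scipy.optimize import least_squares
c,s=np.cos(np.pi/6),.5
U=np.array([-c,0,-s]);N=np.array([-s,0,c])   # downslope, outward normal
def Rz(a): return cv2.Rodrigues(np.array([0,0,a]))[0]
def proj(f,P):
    T=f["camera_from_world"];return cv2.projectPoints(np.asarray(P,float).reshape(-1,1,3),cv2.Rodrigues(T[:3,:3])[0],T[:3,3],f["mtx"],np.array(f["dist_coeffs"]))[0][:,0]
def tool_delta(st,target,yaw):   # mm shifts in tool axes and turn
    from scipy.spatial.transform import Rotation as R
    q=st["tool_rot"];M=R.from_quat([q[1],q[2],q[3],q[0]]).as_matrix()
    y0=np.arctan2(M[1,0],M[0,0]);return (M.T@(np.array(target)-st["tool_pos"])*1000).round(1),round(float(y0-yaw),3)
E
python3 - <<'E'
from h import *
from plant import state
a=pickle.load(open("scene.pkl","rb"));b=pickle.load(open("top.pkl","rb"))
L=[(u,y,.003) for u in(0,.172) for y in(.131,-.131)]
loc=np.array([u*U+[0,y,0]+n*N for u,y,n in L])
tab=.202*U; knob=.086*U+[0,.042,0]-(.048-.028)*N; tone=.086*U+[0,-.042,0]-(.048-.02)*N
pb=np.array([(167,210),(588,128),(224,440),(620,370),(428,460),(328,285),(459,258)])/5+[235,150]
pa=np.array([(533,35),(322,235),(345,90),(107,283)])/5+[250,165]
def res(p,full=False):
    w=lambda P:np.array(P)@Rz(p[3]).T+p[:3]
    rb=proj(b,w(np.vstack([loc,tab,knob,tone])))-pb; ra=proj(a,w(loc))-pa
    if full:print(rb.round(1).tolist(),ra.round(1).tolist())
    return np.r_[rb.ravel(),ra.ravel(),(p[2]-.15)/.003]
r=least_squares(res,[.45,0,.15,.2],loss="soft_l1");p=r.x;res(p,True);print(p)
np.save("p.npy",p)
w=lambda P:np.array(P)@Rz(p[3]).T+p[:3]
print("tab",w(tab)," grip",w(knob-.004*N))
st=state()
t=w(tab);print("above tab",tool_delta(st,[t[0],t[1],.2],p[3]),"tab",tool_delta(st,t,p[3]))
E
```

```text
[[-1.2, -2.0], [0.3, -1.5], [-1.9, 2.3], [0.7, 0.7], [-0.3, -1.6], [0.1, 0.4], [0.0, -0.1]] [[1.0, -0.7], [-0.2, -0.1], [-2.6, 0.2], [-1.4, 0.4]]
[0.64074568 0.00383838 0.1475199  0.19123091]
tab [ 0.46899747 -0.02941148  0.0465199 ]  grip [0.57142357 0.03319769 0.08373529]
above tab (array([ 431.2, -438.3,   14.7]), 0.155) tab (array([ 431.2, -438.3,  168.2]), 0.155)
```

```bash
cat >> h.py <<'E'
tab=.202*U; knob=.086*U+[0,.042,0]-(.048-.028)*N; tone=.086*U+[0,-.042,0]-(.048-.02)*N
def W(p,P): return np.asarray(P)@Rz(p[3]).T+p[:3]
def overlay(f,p,x0,y0,k=5):
    im=cv2.resize(f["pixels"][y0:y0+120,x0:x0+160,::-1],None,fx=k,fy=k,interpolation=cv2.INTER_CUBIC)
    def pl(P,col):
        q=(proj(f,W(p,P))-[x0,y0]+.5)*k;cv2.polylines(im,[q.round().astype(int)],True,col,1)
    for n,col in((.006,(0,255,0)),(0,(0,255,255))):pl([u*U+[0,y,0]+n*N for u,y in((0,.131),(.172,.131),(.172,-.131),(0,-.131))],col)
    pl([tab+[0,y,0]+h*N for y,h in((-.014,.008),(.014,.008),(.014,-.008),(-.014,-.008))],(255,255,0))
    for o,r in((knob,.02),(tone,.013)):pl([o+r*np.cos(t)*U+[0,r*np.sin(t),0] for t in np.linspace(0,6.28,40)],(0,0,255))
    return im
E
python3 - <<'E'
from h import *
p=np.load("p.npy");a=pickle.load(open("scene.pkl","rb"));b=pickle.load(open("top.pkl","rb"))
A=overlay(a,p,250,165)[0:330,60:600];B=overlay(b,p,235,150)[80:520,130:660]
cv2.imwrite("pics/o.png",np.vstack([cv2.resize(A,(530,260)),B[:340]]) if 0 else B);cv2.imwrite("pics/oa.png",A)
E
```

```text
(no output)
```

View pics/o.png

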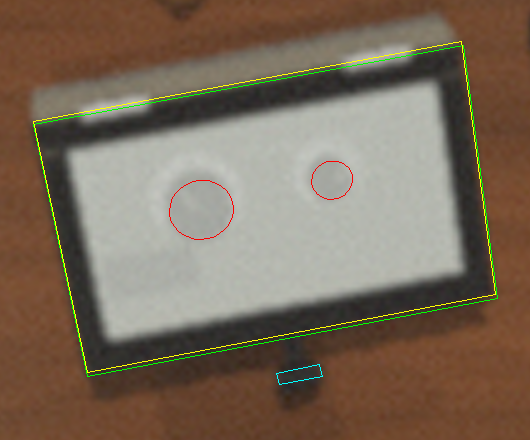

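Request:
apply_moves(series=[{"dx": 40, "dz": -15}, {"dx": 80, "dz": -35}, {"dx": 110, "dy": -25, "dz": -35, "turn": 0.05}, {"dx": 140, "dy": -55, "dz": -35, "turn": 0.1}, {"dx": 170, "dy": -85, "dz": -35, "turn": 0.15}])

```text
invalid input at $.series[0]: expected keys jaw, dx, dy, dz, turn
```

Overlay: the fitted cover outline and both knob circles match the picture to about 1 px. The larger knob is the left one, at crop (200, 210), and the tab is near (296, 380). Now I'll move above the tab.

Request:
apply_moves(series=[{"dx": 28, "dy": -28, "dz": 0, "turn": 0, "jaw": 0}, {"dx": 56, "dy": -56, "dz": 0, "turn": 0, "jaw": 0}, {"dx": 84, "dy": -84, "dz": 0, "turn": 0, "jaw": 0}, {"dx": 112, "dy": -112, "dz": 0, "turn": 0, "jaw": 0}, {"dx": 140, "dy": -140, "dz": 0, "turn": 0, "jaw": 0}])

```text
time: 1.52
tool_pos: [0.2965, -0.4072, 0.2147]
tool_rot: [0.0, 0.985, 0.172, 0.0]
contact_force: [1.0, 0.2, -0.1]
gripper_width: 0.999
grasp_force: 0.0
```

Request:
apply_moves(series=[{"dx": 28, "dy": -28, "dz": 0, "turn": 0, "jaw": 0}, {"dx": 56, "dy": -56, "dz": 0, "turn": 0, "jaw": 0}, {"dx": 84, "dy": -84, "dz": 0, "turn": 0, "jaw": 0}, {"dx": 112, "dy": -112, "dz": 0, "turn": 0, "jaw": 0}, {"dx": 140, "dy": -140, "dz": 0, "turn": 0, "jaw": 0}])

```text
time: 1.93
tool_pos: [0.3808, -0.2279, 0.215]
tool_rot: [0.0, 0.985, 0.172, 0.0]
contact_force: [0.2, -0.3, -0.2]
gripper_width: 0.999
grasp_force: 0.0
```

Request:
apply_moves(series=[{"dx": 28, "dy": -28, "dz": 0, "turn": 0.03, "jaw": 0}, {"dx": 56, "dy": -56, "dz": 0, "turn": 0.06, "jaw": 0}, {"dx": 84, "dy": -84, "dz": 0, "turn": 0.1, "jaw": 0}, {"dx": 112, "dy": -112, "dz": 0, "turn": 0.13, "jaw": 0}, {"dx": 140, "dy": -150, "dz": 0, "turn": 0.155, "jaw": 0}])

```text
time: 2.35
tool_pos: [0.4605, -0.0447, 0.2151]
tool_rot: [0.0, 0.996, 0.094, 0.001]
contact_force: [1.2, -0.5, -0.1]
gripper_width: 1.002
grasp_force: 0.0
```

```bash
cat > now.py <<'E'
from h import *
from plant import state
import sys
p=np.load("p.npy")
def show():
    st=state();print(st["time"],st["tool_pos"].round(4),st["tool_rot"].round(4),st["contact_force"].round(1),round(st["gripper_width"],3),round(st["grasp_force"],1),st["joint_pos"].round(2));return st
E
python3 - <<'E'
from now import *
p[2]=.150;np.save("p.npy",p)
st=show();t=W(p,tab);print(t,tool_delta(st,t,p[3]))
E
```

```text
2.35 [ 0.4605 -0.0447  0.2151] [3.000e-04 9.955e-01 9.440e-02 6.000e-04] [ 1.2 -0.5 -0.1] 1.002 0.0 [-0.26 -0.35  1.98 -0.    1.52  1.12]
[ 0.46899747 -0.02941148  0.049     ] (array([ 11. , -13.6, 166.1]), -0.002)
```

Request:
apply_moves(series=[{"dx": 9, "dy": -14, "dz": 20, "turn": 0, "jaw": 0}, {"dx": 9, "dy": -14, "dz": 55, "turn": 0, "jaw": 0}, {"dx": 9, "dy": -14, "dz": 90, "turn": 0, "jaw": 0}, {"dx": 9, "dy": -14, "dz": 115, "turn": 0, "jaw": 0}, {"dx": 9, "dy": -14, "dz": 115, "turn": 0, "jaw": 0}])

```text
time: 2.77
tool_pos: [0.4613, -0.0296, 0.0934]
tool_rot: [-0.002, 0.995, 0.096, -0.005]
contact_force: [-2.3, 0.4, -0.3]
gripper_width: 1.003
grasp_force: 0.0
```

Request:
apply_moves(series=[{"dx": 0, "dy": 0, "dz": 25, "turn": 0, "jaw": 0}, {"dx": 0, "dy": 0, "dz": 50, "turn": 0, "jaw": 0}, {"dx": 0, "dy": 0, "dz": 50, "turn": 0, "jaw": 0}])

```text
time: 3.02
tool_pos: [0.4632, -0.0305, 0.0468]
tool_rot: [-0.001, 0.995, 0.095, -0.003]
contact_force: [-0.4, 0.1, -0.6]
gripper_width: 0.999
grasp_force: 0.0
```

```bash
python3 - <<'E'
from now import *
from plant import grab_frame
st=show();t=W(p,tab);print(t,tool_delta(st,t,p[3]))
f=grab_frame("scene");g=grab_frame("top")
cv2.imwrite("pics/c.png",np.hstack([cv2.resize(f["pixels"][165:245,255:335,::-1],None,fx=5,fy=5,interpolation=2),cv2.resize(g["pixels"][190:270,280:360,::-1],None,fx=5,fy=5,interpolation=2)]))
E
```

```text
3.0167 [ 0.4632 -0.0305  0.0468] [-0.0011  0.9955  0.0951 -0.0032] [-0.4  0.1 -0.6] 0.999 0.0 [-0.23 -0.17  2.12  0.    1.2   1.15]
[ 0.46899747 -0.02941148  0.049     ] (array([ 5.9,  0. , -2.2]), -0.001)
```

View pics/c.png

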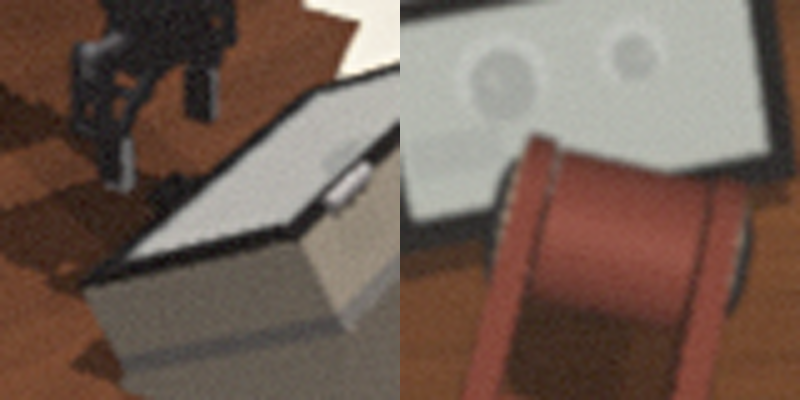

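```bash
python3 - <<'E'
from now import *
a=pickle.load(open("scene.pkl","rb"))
st=state();t=st["tool_pos"];y=Rz(p[3])@[0,1,0]
q=lambda P:((proj(a,P)-[255,165]+.5)*5).round(0).tolist()
print("tab",q(W(p,tab)),"near tip",q(t-.0425*y-[0,0,.019]),q(t-.0425*y-[0,0,.006]),"far",q(t+.0425*y-[0,0,.019]),q(t+.0425*y-[0,0,.006]))
E
```

```text
tab [[171.0, 192.0]] near tip [[128.0, 247.0]] [[127.0, 229.0]] far [[203.0, 184.0]] [[203.0, 167.0]]
```

```bash
python3 - <<'E'
from now import *
from plant import grab_frame
show();f=grab_frame("scene");pickle.dump(f,open("s2.pkl","wb"))
im=cv2.resize(f["pixels"][170:220,262:312,::-1],None,fx=12,fy=12,interpolation=2)
cv2.imwrite("pics/d.png",np.clip(255*(im/255.)**.5,0,255).astype(np.uint8))
E
```

```text
3.1167 [ 0.4661 -0.0311  0.0507] [-0.      0.9955  0.0951 -0.    ] [ 0.6 -0.4  0.1] 1.0 0.0 [-0.23 -0.17  2.11  0.    1.2   1.15]
```

View pics/d.png

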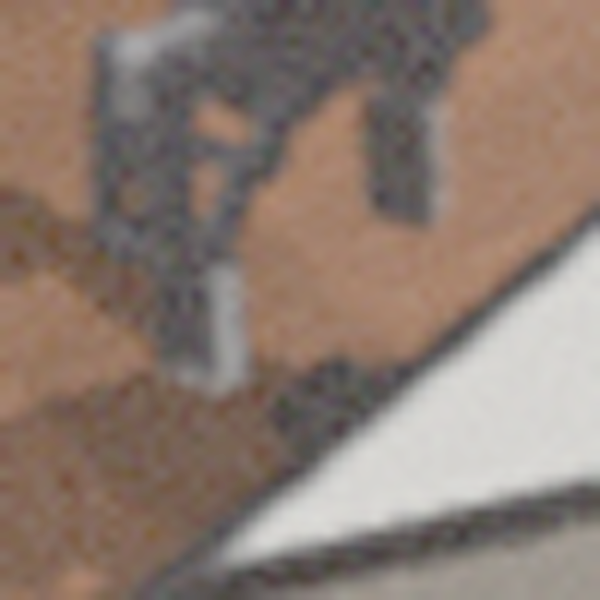

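```bash
python3 - <<'E'
from now import *
f=pickle.load(open("s2.pkl","rb"));obs=np.array([(279.9,202.1),(295.7,187.9)])-.5
y=Rz(p[3])@[0,1,0]
F=lambda v:(proj(f,[v[:3]-v[3]*y,v[:3]+v[3]*y])-obs).ravel()
r=least_squares(F,[.466,-.03,.03,.0425]);print(r.x,r.fun)
for h in(.0425,.05,.055):
    r=least_squares(lambda v:F([v[0],v[1],v[2],h]),[.466,-.03,.03]);print(h,r.x,r.fun.round(1))
E
```

```text
[-1.69964028  2.02204922 -1.73519849  0.17491051] [-0.39506958 -0.49802198  0.41738708  0.5263691 ]
0.0425 [ 0.52551985 -0.08619529  0.12994628] [-0.4 -0.5  0.4  0.5]
0.05 [0.39948227 0.03321995 0.0243007 ] [-0.4 -0.5  0.4  0.5]
0.055 [ 0.31545721  0.11283012 -0.04612969] [-0.4 -0.5  0.4  0.5]
```

```bash
python3 - <<'E'
from now import *
f=pickle.load(open("scene.pkl","rb"))
t=np.array([.2117,-.5873,.2134]);y=np.array([-.339,.941,0])
im=cv2.resize(f["pixels"][100:220,0:120,::-1],None,fx=5,fy=5,interpolation=2)
im=np.clip(255*(im/255.)**.5,0,255).astype(np.uint8)
for z,c in((.054,(255,0,0)),(0,(0,255,0)),(-.006,(0,255,255)),(-.019,(0,0,255))):
    for s in(-1,1):
        q=(proj(f,t+s*.0425*y+[0,0,z])[0]+.5-[0,100])*5;cv2.circle(im,tuple(int(v) for v in q),4,c,-1)
cv2.imwrite("pics/e.png",im)
E
```

```text
(no output)
```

View pics/e.png

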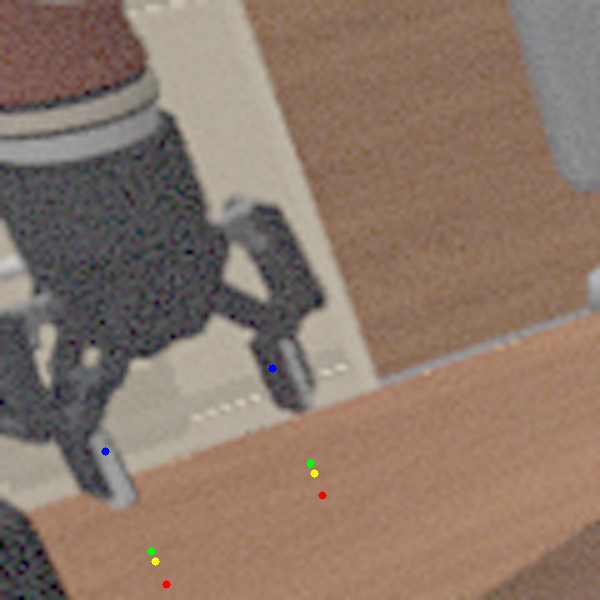

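The pictures show the fingertips about 33 mm farther back along the tool axis than the reported TCP implies; in the start-pose crop they are near (122, 500) and (302, 405). I'll test this by lowering carefully and watching the force.

Request:
apply_moves(series=[{"dx": 2, "dy": 0, "dz": 10, "turn": 0, "jaw": 0}, {"dx": 2, "dy": 0, "dz": 20, "turn": 0, "jaw": 0}, {"dx": 2, "dy": 0, "dz": 25, "turn": 0, "jaw": 0}, {"dx": 2, "dy": 0, "dz": 25, "turn": 0, "jaw": 0}])

```text
time: 3.5
tool_pos: [0.4667, -0.0303, 0.0232]
tool_rot: [-0.0, 0.995, 0.095, -0.001]
contact_force: [-1.2, 0.1, -0.7]
gripper_width: 0.998
grasp_force: 0.0
```

Request:
apply_moves(series=[{"dx": 0, "dy": 0, "dz": 5, "turn": 0, "jaw": 0}, {"dx": 0, "dy": 0, "dz": 5, "turn": 0, "jaw": 0}])

```text
time: 3.67
tool_pos: [0.4673, -0.0304, 0.0189]
tool_rot: [-0.0, 0.995, 0.095, -0.001]
contact_force: [0.4, -0.6, 0.0]
gripper_width: 0.996
grasp_force: 0.0
```

```bash
python3 - <<'E'
from now import *
st=show();print(tool_delta(st,W(p,tab),p[3]))
E
```

```text
3.6667 [ 0.4673 -0.0304  0.0189] [-2.000e-04  9.955e-01  9.520e-02 -6.000e-04] [ 0.4 -0.6  0. ] 0.996 0.0 [-0.22 -0.11  2.12  0.    1.13  1.16]
(array([  1.8,  -0.7, -30.1]), -0.0)
```

```bash
python3 - <<'E'
from now import *
from plant import grab_frame
st=show();f=grab_frame("scene");pickle.dump(f,open("s3.pkl","wb"))
im=cv2.resize(f["pixels"][170:220,262:312,::-1],None,fx=12,fy=12,interpolation=2)
im=np.clip(255*(im/255.)**.5,0,255).astype(np.uint8)
y=Rz(p[3])@[0,1,0]
for z,c in((.03,(255,0,0)),(0,(0,255,0)),(-.006,(0,255,255))):
    for s in(-1,1):
        q=(proj(f,st["tool_pos"]+s*.0425*y+[0,0,z])[0]+.5-[262,170])*12;cv2.circle(im,tuple(int(v) for v in q),4,c,-1)
cv2.imwrite("pics/g.png",im)
E
```

```text
3.6667 [ 0.4673 -0.0304  0.0189] [-2.000e-04  9.955e-01  9.520e-02 -6.000e-04] [ 0.4 -0.6  0. ] 0.996 0.0 [-0.22 -0.11  2.12  0.    1.13  1.16]
```

View pics/g.png

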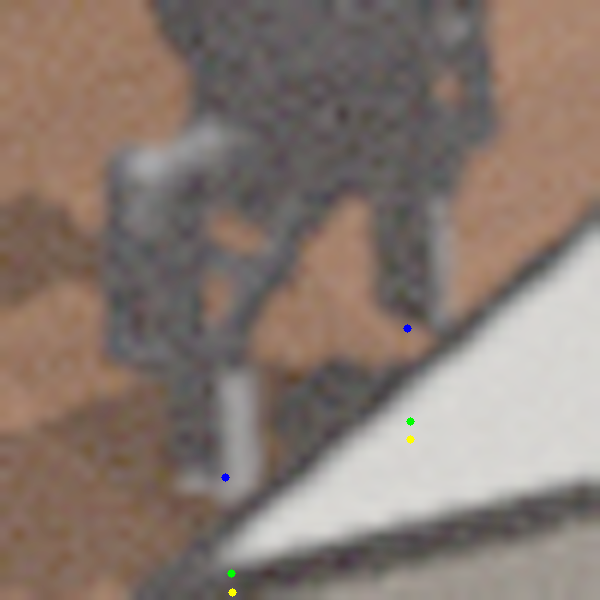

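The fingertips are about 28 mm behind the reported TCP; in the crop they sit at the blue dots (225, 478) and (408, 328), not at the yellow ones. I'll apply that offset, go a little lower, and close while watching the force.

Request:
apply_moves(series=[{"dx": 2, "dy": 0, "dz": 4, "turn": 0, "jaw": 0}, {"dx": 2, "dy": 0, "dz": 8, "turn": 0, "jaw": 0.2}, {"dx": 2, "dy": 0, "dz": 8, "turn": 0, "jaw": 0.45}, {"dx": 2, "dy": 0, "dz": 8, "turn": 0, "jaw": 0.5}, {"dx": 2, "dy": 0, "dz": 8, "turn": 0, "jaw": 0.5}])

```text
time: 4.13
tool_pos: [0.4697, -0.0302, 0.0117]
tool_rot: [-0.0, 0.995, 0.095, -0.0]
contact_force: [-0.4, 0.8, -0.0]
gripper_width: 0.502
grasp_force: 0.0
```

```bash
python3 - <<'E'
from now import *
from plant import grab_frame
st=show();f=grab_frame("scene");pickle.dump(f,open("s3.pkl","wb"))
im=cv2.resize(f["pixels"][170:220,262:312,::-1],None,fx=12,fy=12,interpolation=2)
im=np.clip(255*(im/255.)**.5,0,255).astype(np.uint8)
cv2.imwrite("pics/i.png",im)
E
```

```text
4.1333 [ 0.4697 -0.0302  0.0117] [-0.000e+00  9.955e-01  9.530e-02 -1.000e-04] [-0.4  0.8 -0. ] 0.502 0.0 [-0.22 -0.09  2.12 -0.    1.11  1.16]
```

View pics/i.png

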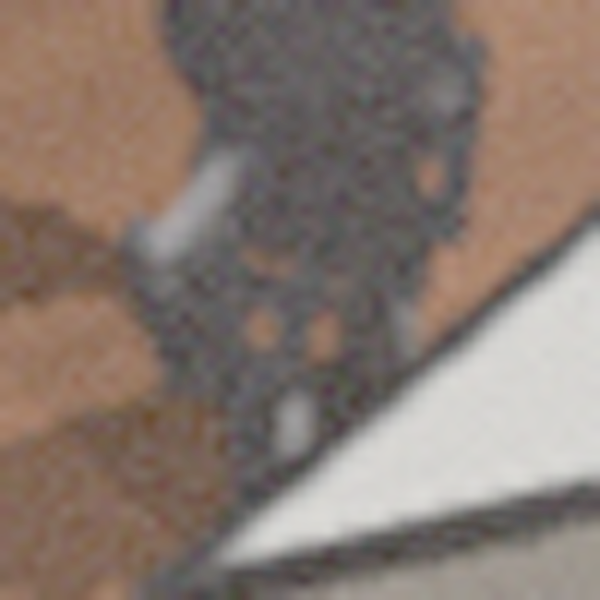

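No contact at a pose where the nominal geometry would touch the desk, so the offset is real. The half-closed fingers straddle the tab, with the near tip at ≈ (240, 500). Closing now.

Request:
apply_moves(series=[{"dx": 0, "dy": 0, "dz": 0, "turn": 0, "jaw": 0.8}, {"dx": 0, "dy": 0, "dz": 0, "turn": 0, "jaw": 1}, {"dx": 0, "dy": 0, "dz": 0, "turn": 0, "jaw": 1}, {"dx": 0, "dy": 0, "dz": 0, "turn": 0, "jaw": 1}, {"dx": 0, "dy": 0, "dz": 0, "turn": 0, "jaw": 1}])

```text
time: 4.6
tool_pos: [0.4698, -0.0295, 0.0121]
tool_rot: [-0.001, 0.995, 0.095, -0.0]
contact_force: [-1.9, 5.1, 5.6]
gripper_width: 0.314
grasp_force: 59.2
```

```bash
python3 - <<'E'
from now import *
st=show()
t=W(p,tab);r=.202
for d in range(0,140,5):
    a=np.deg2rad(d-30);q=np.array([-r*np.cos(a),0,r*np.sin(a)])-tab
    print(d,(q[[0,2]]*1000).round(0).astype(int).tolist(),end=" ")
E
```

```text
4.6 [ 0.4698 -0.0295  0.0121] [-7.000e-04  9.955e-01  9.520e-02 -0.000e+00] [-1.9  5.1  5.6] 0.314 59.2 [-0.22 -0.1   2.12  0.    1.12  1.16]
0 [0, 0] 5 [-8, 16] 10 [-15, 32] 15 [-20, 49] 20 [-24, 66] 25 [-26, 83] 30 [-27, 101] 35 [-26, 119] 40 [-24, 136] 45 [-20, 153] 50 [-15, 170] 55 [-8, 186] 60 [0, 202] 65 [9, 217] 70 [20, 231] 75 [32, 244] 80 [45, 256] 85 [59, 266] 90 [74, 276] 95 [90, 284] 100 [106, 291] 105 [123, 296] 110 [140, 300] 115 [157, 302] 120 [175, 303] 125 [193, 302] 130 [210, 300] 135 [227, 296]
```

Request:
apply_moves(series=[{"dx": -4, "dy": 0, "dz": -8, "turn": 0, "jaw": 1}, {"dx": -8, "dy": 0, "dz": -16, "turn": 0, "jaw": 1}, {"dx": -15, "dy": 0, "dz": -32, "turn": 0, "jaw": 1}, {"dx": -20, "dy": 0, "dz": -49, "turn": 0, "jaw": 1}, {"dx": -24, "dy": 0, "dz": -66, "turn": 0, "jaw": 1}])

```text
time: 5.02
tool_pos: [0.4464, -0.0341, 0.078]
tool_rot: [-0.001, 0.995, 0.095, 0.001]
contact_force: [6.2, 4.7, -2.5]
gripper_width: 0.32
grasp_force: 59.3
```

Request:
apply_moves(series=[{"dx": -2, "dy": 0, "dz": -17, "turn": 0, "jaw": 1}, {"dx": -3, "dy": 0, "dz": -35, "turn": 0, "jaw": 1}, {"dx": -2, "dy": 0, "dz": -53, "turn": 0, "jaw": 1}, {"dx": 0, "dy": 0, "dz": -70, "turn": 0, "jaw": 1}, {"dx": 0, "dy": 0, "dz": -70, "turn": 0, "jaw": 1}])

```text
time: 5.43
tool_pos: [0.4468, -0.034, 0.1503]
tool_rot: [-0.001, 0.995, 0.096, 0.001]
contact_force: [-0.3, 4.2, -2.5]
gripper_width: 0.318
grasp_force: 59.5
```

```bash
python3 - <<'E'
from now import *
st=show()
E
```

```text
5.4333 [ 0.4468 -0.034   0.1503] [-6.000e-04  9.954e-01  9.560e-02  9.000e-04] [-0.3  4.2 -2.5] 0.318 59.5 [-0.24 -0.35  2.08  0.    1.41  1.14]
```

Request:
apply_moves(series=[{"dx": 4, "dy": 0, "dz": -17, "turn": 0, "jaw": 1}, {"dx": 9, "dy": 0, "dz": -34, "turn": 0, "jaw": 1}, {"dx": 16, "dy": 0, "dz": -50, "turn": 0, "jaw": 1}, {"dx": 24, "dy": 0, "dz": -66, "turn": 0, "jaw": 1}, {"dx": 33, "dy": 0, "dz": -81, "turn": 0, "jaw": 1}])

```text
time: 5.85
tool_pos: [0.4783, -0.0277, 0.2274]
tool_rot: [-0.001, 0.995, 0.095, -0.001]
contact_force: [5.3, 3.6, -7.6]
gripper_width: 0.31
grasp_force: 59.5
```

Request:
apply_moves(series=[{"dx": 11, "dy": 0, "dz": -14, "turn": 0, "jaw": 1}, {"dx": 23, "dy": 0, "dz": -27, "turn": 0, "jaw": 1}, {"dx": 36, "dy": 0, "dz": -39, "turn": 0, "jaw": 1}, {"dx": 50, "dy": 0, "dz": -49, "turn": 0, "jaw": 1}, {"dx": 65, "dy": 0, "dz": -59, "turn": 0, "jaw": 1}])

```text
time: 6.27
tool_pos: [0.5414, -0.0152, 0.2862]
tool_rot: [-0.001, 0.995, 0.096, -0.003]
contact_force: [-1.0, 3.4, -5.2]
gripper_width: 0.311
grasp_force: 59.3
```

```bash
python3 - <<'E'
from now import *
st=show()
E
```

```text
6.2667 [ 0.5414 -0.0152  0.2862] [-0.0011  0.9954  0.0955 -0.0025] [-1.   3.4 -5.2] 0.311 59.3 [-0.17 -0.18  1.71  0.    1.61  1.21]
```

Request:
apply_moves(series=[{"dx": 16, "dy": 0, "dz": -8, "turn": 0, "jaw": 1}, {"dx": 32, "dy": 0, "dz": -15, "turn": 0, "jaw": 1}, {"dx": 49, "dy": 0, "dz": -20, "turn": 0, "jaw": 1}, {"dx": 66, "dy": 0, "dz": -24, "turn": 0, "jaw": 1}, {"dx": 83, "dy": 0, "dz": -26, "turn": 0, "jaw": 1}])

```text
time: 6.68
tool_pos: [0.6233, 0.0009, 0.3126]
tool_rot: [-0.001, 0.995, 0.096, -0.002]
contact_force: [-3.2, 5.8, -1.4]
gripper_width: 0.315
grasp_force: 59.4
```

Request:
apply_moves(series=[{"dx": 18, "dy": 0, "dz": -1, "turn": 0, "jaw": 1}, {"dx": 36, "dy": 0, "dz": 0, "turn": 0, "jaw": 1}, {"dx": 53, "dy": 0, "dz": 2, "turn": 0, "jaw": 1}, {"dx": 65, "dy": 0, "dz": 5, "turn": 0, "jaw": 1}, {"dx": 65, "dy": 0, "dz": 5, "turn": 0, "jaw": 1}])

```text
time: 7.1
tool_pos: [0.6887, 0.0139, 0.3078]
tool_rot: [-0.001, 0.995, 0.096, -0.001]
contact_force: [-2.9, 6.6, 1.7]
gripper_width: 0.313
grasp_force: 60.4
```

```bash
python3 - <<'E'
from now import *
st=show()
E
```

```text
7.1 [0.6887 0.0139 0.3078] [-1.400e-03  9.954e-01  9.610e-02 -7.000e-04] [-2.9  6.6  1.7] 0.313 60.4 [-0.09  0.17  1.34  0.    1.64  1.29]
```

The cover is at about 134° and just past upright-stable. I'll nudge it back, release, rise clear and step aside to look.

Request:
apply_moves(series=[{"dx": 5, "dy": 0, "dz": 1, "turn": 0, "jaw": 1}, {"dx": 5, "dy": 0, "dz": 1, "turn": 0, "jaw": 0.6}, {"dx": 5, "dy": 0, "dz": 1, "turn": 0, "jaw": 0.3}, {"dx": 5, "dy": 0, "dz": 1, "turn": 0, "jaw": 0.2}, {"dx": 5, "dy": 0, "dz": 1, "turn": 0, "jaw": 0.2}])

```text
time: 7.52
tool_pos: [0.6927, 0.0123, 0.3079]
tool_rot: [0.0, 0.995, 0.095, 0.0]
contact_force: [-0.5, -0.2, 0.6]
gripper_width: 0.793
grasp_force: 0.0
```

Request:
apply_moves(series=[{"dx": 0, "dy": 0, "dz": -30, "turn": 0, "jaw": 0.2}, {"dx": 0, "dy": 0, "dz": -60, "turn": 0, "jaw": 0.2}, {"dx": -30, "dy": 0, "dz": -80, "turn": 0, "jaw": 0.2}, {"dx": -65, "dy": 0, "dz": -80, "turn": 0, "jaw": 0.2}, {"dx": -100, "dy": 0, "dz": -80, "turn": 0, "jaw": 0.2}])

```text
time: 7.93
tool_pos: [0.5942, -0.0067, 0.3902]
tool_rot: [0.001, 0.995, 0.095, 0.002]
contact_force: [-0.5, -1.1, 0.5]
gripper_width: 0.8
grasp_force: 0.0
```

Request:
apply_moves(series=[{"dx": -30, "dy": 25, "dz": 0, "turn": 0, "jaw": 0.2}, {"dx": -60, "dy": 50, "dz": 0, "turn": 0, "jaw": 0.2}, {"dx": -90, "dy": 80, "dz": 0, "turn": 0, "jaw": 0.2}, {"dx": -120, "dy": 110, "dz": 0, "turn": 0, "jaw": 0.2}, {"dx": -140, "dy": 145, "dz": 0, "turn": 0, "jaw": 0.2}])

```text
time: 8.35
tool_pos: [0.4825, -0.1757, 0.3889]
tool_rot: [0.001, 0.995, 0.096, 0.001]
contact_force: [1.0, -0.5, 1.4]
gripper_width: 0.805
grasp_force: 0.0
```

Request:
apply_moves(series=[{"dx": 0, "dy": 38, "dz": 0, "turn": 0, "jaw": 0.2}, {"dx": 0, "dy": 76, "dz": 0, "turn": 0, "jaw": 0.2}, {"dx": 0, "dy": 114, "dz": 0, "turn": 0, "jaw": 0.2}, {"dx": 0, "dy": 114, "dz": 0, "turn": 0, "jaw": 0.2}])

```text
time: 8.68
tool_pos: [0.5055, -0.2926, 0.386]
tool_rot: [0.001, 0.996, 0.092, -0.001]
contact_force: [-0.2, 1.3, -1.9]
gripper_width: 0.803
grasp_force: 0.0
```

```bash
python3 - <<'E'
from now import *
from plant import grab_frame
st=show();f=grab_frame("top");pickle.dump(f,open("t2.pkl","wb"))
k=8;x0,y0=265,170
im=cv2.resize(f["pixels"][y0:y0+75,x0:x0+100,::-1],None,fx=k,fy=k,interpolation=2)
for o,r in((knob,.02),(tone,.013)):
    q=(proj(f,W(p,[o+r*np.cos(t)*U+[0,r*np.sin(t),0] for t in np.linspace(0,6.28,16)]))-[x0,y0]+.5)*k
    for v in q: cv2.circle(im,tuple(int(e) for e in v),1,(0,0,255),-1)
cv2.imwrite("pics/j.png",im)
E
```

```text
8.6833 [ 0.5055 -0.2926  0.386 ] [ 7.000e-04  9.958e-01  9.210e-02 -1.000e-03] [-0.2  1.3 -1.9] 0.803 0.0 [-0.65 -0.09  1.47 -0.    1.76  0.74]
```

View pics/j.png

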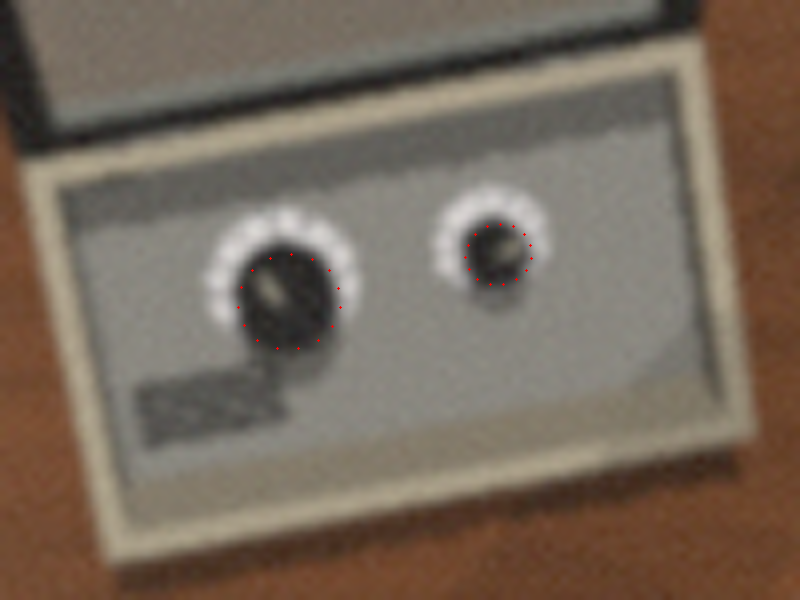

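Cover open. The volume knob is on the left at crop (285, 295), about 2 mm from the model, and its pointer is up-left, so roughly 2 rad from off. The tone knob is on the right at (497, 252). Computing the approach to the knob.

```bash
python3 - <<'E'
from now import *
st=show()
print(tool_delta(st,[.5734,.0347,.20],p[3]))
E
```

```text
8.7333 [ 0.5055 -0.29    0.3865] [-3.000e-04  9.957e-01  9.290e-02 -8.000e-04] [ 0.8  0.7 -0.5] 0.8 0.0 [-0.65 -0.09  1.47 -0.    1.76  0.74]
(array([ 127.1, -306.4,  186.5]), -0.005)
```

Request:
apply_moves(series=[{"dx": 12, "dy": -30, "dz": 0, "turn": 0, "jaw": 0.3}, {"dx": 25, "dy": -60, "dz": 0, "turn": 0, "jaw": 0.3}, {"dx": 38, "dy": -90, "dz": 0, "turn": 0, "jaw": 0.3}, {"dx": 50, "dy": -120, "dz": 0, "turn": 0, "jaw": 0.3}, {"dx": 63, "dy": -150, "dz": 0, "turn": 0, "jaw": 0.3}])

```text
time: 9.15
tool_pos: [0.5392, -0.1256, 0.3885]
tool_rot: [0.0, 0.995, 0.095, 0.001]
contact_force: [0.7, 0.1, 0.2]
gripper_width: 0.704
grasp_force: 0.0
```

Request:
apply_moves(series=[{"dx": 12, "dy": -31, "dz": 20, "turn": 0, "jaw": 0.3}, {"dx": 25, "dy": -62, "dz": 45, "turn": 0, "jaw": 0.3}, {"dx": 38, "dy": -93, "dz": 70, "turn": 0, "jaw": 0.3}, {"dx": 51, "dy": -124, "dz": 95, "turn": 0, "jaw": 0.3}, {"dx": 64, "dy": -156, "dz": 120, "turn": 0, "jaw": 0.3}])

```text
time: 9.57
tool_pos: [0.5721, 0.0387, 0.2684]
tool_rot: [0.0, 0.995, 0.096, 0.001]
contact_force: [-0.0, -0.3, -0.5]
gripper_width: 0.696
grasp_force: 0.0
```

Request:
apply_moves(series=[{"dx": 0, "dy": 0, "dz": 30, "turn": 0, "jaw": 0.3}, {"dx": 0, "dy": 0, "dz": 66, "turn": 0, "jaw": 0.3}, {"dx": 0, "dy": 0, "dz": 66, "turn": 0, "jaw": 0.3}, {"dx": 0, "dy": 0, "dz": 66, "turn": 0, "jaw": 0.3}])

```text
time: 9.9
tool_pos: [0.5708, 0.037, 0.201]
tool_rot: [-0.0, 0.995, 0.096, -0.002]
contact_force: [0.7, 0.2, 1.6]
gripper_width: 0.705
grasp_force: 0.0
```

```bash
python3 - <<'E'
from now import *
st=show()
print(tool_delta(st,[.5734,.0347,.062],p[3]))
E
```

```text
9.9 [0.5708 0.037  0.201 ] [-3.000e-04  9.954e-01  9.570e-02 -2.100e-03] [0.7 0.2 1.6] 0.705 0.0 [-0.07 -0.06  1.75 -0.    1.46  1.31]
(array([  2.7,   2.9, 139. ]), 0.0)
```

Request:
apply_moves(series=[{"dx": 3, "dy": 3, "dz": 10, "turn": 0.12, "jaw": 0.3}, {"dx": 3, "dy": 3, "dz": 30, "turn": 0.24, "jaw": 0.3}, {"dx": 3, "dy": 3, "dz": 55, "turn": 0.36, "jaw": 0.3}, {"dx": 3, "dy": 3, "dz": 80, "turn": 0.48, "jaw": 0.3}, {"dx": 3, "dy": 3, "dz": 95, "turn": 0.5, "jaw": 0.3}])

```text
time: 10.32
tool_pos: [0.5772, 0.0335, 0.1092]
tool_rot: [-0.0, 0.988, -0.157, 0.001]
contact_force: [0.2, -0.4, 0.1]
gripper_width: 0.697
grasp_force: 0.0
```

Request:
apply_moves(series=[{"dx": 0, "dy": 0, "dz": 10, "turn": 0, "jaw": 0.3}, {"dx": 0, "dy": 0, "dz": 20, "turn": 0, "jaw": 0.3}, {"dx": 0, "dy": 0, "dz": 30, "turn": 0, "jaw": 0.3}, {"dx": 0, "dy": 0, "dz": 30, "turn": 0, "jaw": 0.3}])

```text
time: 10.65
tool_pos: [0.5758, 0.0339, 0.0771]
tool_rot: [0.0, 0.988, -0.154, -0.0]
contact_force: [1.0, -0.7, -0.4]
gripper_width: 0.701
grasp_force: 0.0
```

Request:
apply_moves(series=[{"dx": 0, "dy": 0, "dz": 5, "turn": 0, "jaw": 0.3}, {"dx": 0, "dy": 0, "dz": 10, "turn": 0, "jaw": 0.3}, {"dx": 0, "dy": 0, "dz": 12, "turn": 0, "jaw": 0.3}, {"dx": 0, "dy": 0, "dz": 12, "turn": 0, "jaw": 0.3}])

```text
time: 10.98
tool_pos: [0.5758, 0.034, 0.0653]
tool_rot: [0.0, 0.988, -0.154, -0.0]
contact_force: [-0.1, -0.3, 0.7]
gripper_width: 0.697
grasp_force: 0.0
```

```bash
python3 - <<'E'
from now import *
st=show()
print(tool_delta(st,[.5734,.0347,.062],p[3]),st["ft_torque"])
E
```

```text
10.9833 [0.5758 0.034  0.0653] [ 0.000e+00  9.881e-01 -1.540e-01 -3.000e-04] [-0.1 -0.3  0.7] 0.697 0.0 [-0.07  0.08  1.85 -0.    1.22  1.81]
(array([-2.5,  0.1,  3.3]), -0.5) [-0.00687354  0.02546898  0.00977538]
```

Request:
apply_moves(series=[{"dx": -2, "dy": 0, "dz": 3, "turn": 0, "jaw": 0.3}, {"dx": -2, "dy": 0, "dz": 6, "turn": 0, "jaw": 0.3}, {"dx": -2, "dy": 0, "dz": 7, "turn": 0, "jaw": 0.4}, {"dx": -2, "dy": 0, "dz": 7, "turn": 0, "jaw": 0.45}, {"dx": -2, "dy": 0, "dz": 7, "turn": 0, "jaw": 0.45}])

```text
time: 11.4
tool_pos: [0.5739, 0.0345, 0.0585]
tool_rot: [0.0, 0.988, -0.154, -0.0]
contact_force: [-0.9, -0.3, -0.2]
gripper_width: 0.55
grasp_force: 0.3
```

Request:
apply_moves(series=[{"dx": 0, "dy": 0, "dz": 0, "turn": 0, "jaw": 0.6}, {"dx": 0, "dy": 0, "dz": 0, "turn": 0, "jaw": 0.8}, {"dx": 0, "dy": 0, "dz": 0, "turn": 0, "jaw": 0.8}, {"dx": 0, "dy": 0, "dz": 0, "turn": 0, "jaw": 0.8}])

```text
time: 11.73
tool_pos: [0.5734, 0.033, 0.0594]
tool_rot: [0.002, 0.988, -0.154, -0.001]
contact_force: [-5.8, -6.6, 5.3]
gripper_width: 0.461
grasp_force: 57.7
```

```bash
python3 - <<'E'
from now import *
st=show();print(st["ft_torque"].round(2))
E
```

```text
11.7333 [0.5734 0.033  0.0594] [ 0.0018  0.9881 -0.1538 -0.001 ] [-5.8 -6.6  5.3] 0.461 57.7 [-0.07  0.08  1.85 -0.    1.21  1.81]
[-0.85  0.83  0.1 ]
```

Request:
apply_moves(series=[{"dx": 0, "dy": 0, "dz": 0, "turn": -0.1, "jaw": 0.8}, {"dx": 0, "dy": 0, "dz": 0, "turn": -0.2, "jaw": 0.8}, {"dx": 0, "dy": 0, "dz": 0, "turn": -0.3, "jaw": 0.8}, {"dx": 0, "dy": 0, "dz": 0, "turn": -0.4, "jaw": 0.8}, {"dx": 0, "dy": 0, "dz": 0, "turn": -0.5, "jaw": 0.8}])

```text
time: 12.15
tool_pos: [0.573, 0.0332, 0.0604]
tool_rot: [0.001, 0.995, 0.097, -0.002]
contact_force: [-10.6, -2.9, 12.2]
gripper_width: 0.445
grasp_force: 60.9
```

```bash
python3 - <<'E'
from now import *
st=show();print(st["ft_torque"].round(2))
E
```

```text
12.15 [0.573  0.0332 0.0604] [ 0.0014  0.9952  0.0975 -0.0021] [-10.6  -2.9  12.2] 0.445 60.9 [-0.07  0.08  1.85 -0.    1.21  1.31]
[-1.75  1.53 -0.75]
```

Request:
apply_moves(series=[{"dx": 0, "dy": 0, "dz": 0, "turn": -0.1, "jaw": 0.8}, {"dx": 0, "dy": 0, "dz": 0, "turn": -0.2, "jaw": 0.8}, {"dx": 0, "dy": 0, "dz": 0, "turn": -0.3, "jaw": 0.8}, {"dx": 0, "dy": 0, "dz": 0, "turn": -0.4, "jaw": 0.8}, {"dx": 0, "dy": 0, "dz": 0, "turn": -0.5, "jaw": 0.8}])

```text
time: 12.57
tool_pos: [0.5736, 0.0343, 0.0606]
tool_rot: [0.0, 0.94, 0.34, -0.001]
contact_force: [-11.4, 1.5, 12.0]
gripper_width: 0.444
grasp_force: 89.6
```

```bash
python3 - <<'E'
from now import *
st=show();print(st["ft_torque"].round(2))
E
```

```text
12.5667 [0.5736 0.0343 0.0606] [ 2.000e-04  9.404e-01  3.400e-01 -1.300e-03] [-11.4   1.5  12. ] 0.444 89.6 [-0.07  0.08  1.85 -0.    1.21  0.81]
[-1.24  0.84 -1.07]
```

Request:
apply_moves(series=[{"dx": 0, "dy": 0, "dz": 0, "turn": 0, "jaw": 0.35}, {"dx": 0, "dy": 0, "dz": -2, "turn": 0, "jaw": 0.3}, {"dx": 0, "dy": 0, "dz": -10, "turn": 0, "jaw": 0.3}, {"dx": 0, "dy": 0, "dz": -25, "turn": 0, "jaw": 0.3}, {"dx": 0, "dy": 0, "dz": -30, "turn": 0, "jaw": 0.3}])

```text
time: 12.98
tool_pos: [0.5756, 0.0345, 0.0911]
tool_rot: [0.001, 0.941, 0.338, 0.002]
contact_force: [0.8, -0.6, -0.3]
gripper_width: 0.701
grasp_force: 0.0
```

Request:
apply_moves(series=[{"dx": 0, "dy": 0, "dz": 0, "turn": 0.12, "jaw": 0.3}, {"dx": 0, "dy": 0, "dz": 0, "turn": 0.24, "jaw": 0.3}, {"dx": 0, "dy": 0, "dz": 0, "turn": 0.36, "jaw": 0.3}, {"dx": 0, "dy": 0, "dz": 0, "turn": 0.48, "jaw": 0.3}, {"dx": 0, "dy": 0, "dz": 0, "turn": 0.6, "jaw": 0.3}])

```text
time: 13.4
tool_pos: [0.5745, 0.0345, 0.0891]
tool_rot: [0.0, 0.999, 0.042, 0.0]
contact_force: [-0.2, 0.3, 0.4]
gripper_width: 0.697
grasp_force: 0.0
```

Request:
apply_moves(series=[{"dx": 0, "dy": 0, "dz": 0, "turn": 0.12, "jaw": 0.3}, {"dx": 0, "dy": 0, "dz": 0, "turn": 0.24, "jaw": 0.3}, {"dx": 0, "dy": 0, "dz": 0, "turn": 0.36, "jaw": 0.3}, {"dx": 0, "dy": 0, "dz": 0, "turn": 0.4, "jaw": 0.3}, {"dx": 0, "dy": 0, "dz": 0, "turn": 0.4, "jaw": 0.3}])

```text
time: 13.82
tool_pos: [0.5745, 0.0346, 0.0891]
tool_rot: [-0.0, 0.988, -0.154, 0.0]
contact_force: [-0.3, -0.4, -1.3]
gripper_width: 0.7
grasp_force: 0.0
```

Request:
apply_moves(series=[{"dx": 0, "dy": 0, "dz": 10, "turn": 0, "jaw": 0.3}, {"dx": 0, "dy": 0, "dz": 20, "turn": 0, "jaw": 0.3}, {"dx": 0, "dy": 0, "dz": 27, "turn": 0, "jaw": 0.3}, {"dx": 0, "dy": 0, "dz": 27, "turn": 0, "jaw": 0.4}, {"dx": 0, "dy": 0, "dz": 27, "turn": 0, "jaw": 0.45}])

```text
time: 14.23
tool_pos: [0.5732, 0.0347, 0.0602]
tool_rot: [0.0, 0.988, -0.154, -0.001]
contact_force: [0.2, -0.2, -0.4]
gripper_width: 0.551
grasp_force: 0.1
```

```bash
python3 - <<'E'
from now import *
st=show();print(st["ft_torque"].round(2))
E
```

```text
14.2333 [0.5732 0.0347 0.0602] [ 1.000e-04  9.881e-01 -1.539e-01 -1.300e-03] [ 0.2 -0.2 -0.4] 0.551 0.1 [-0.07  0.08  1.85  0.    1.21  1.81]
[0.04 0.03 0.04]
```

Request:
apply_moves(series=[{"dx": 0, "dy": 0, "dz": 0, "turn": 0, "jaw": 0.6}, {"dx": 0, "dy": 0, "dz": 0, "turn": 0, "jaw": 0.8}, {"dx": 0, "dy": 0, "dz": 0, "turn": 0, "jaw": 0.8}, {"dx": 0, "dy": 0, "dz": 0, "turn": 0, "jaw": 0.8}])

```text
time: 14.57
tool_pos: [0.5727, 0.033, 0.0614]
tool_rot: [0.002, 0.988, -0.154, -0.002]
contact_force: [-4.5, -5.5, 2.1]
gripper_width: 0.452
grasp_force: 58.4
```

Request:
apply_moves(series=[{"dx": 0, "dy": 0, "dz": 0, "turn": -0.1, "jaw": 0.8}, {"dx": 0, "dy": 0, "dz": 0, "turn": -0.2, "jaw": 0.8}, {"dx": 0, "dy": 0, "dz": 0, "turn": -0.3, "jaw": 0.8}, {"dx": 0, "dy": 0, "dz": 0, "turn": -0.4, "jaw": 0.8}, {"dx": 0, "dy": 0, "dz": 0, "turn": -0.5, "jaw": 0.8}])

```text
time: 14.98
tool_pos: [0.5727, 0.0333, 0.0626]
tool_rot: [0.001, 0.995, 0.098, -0.002]
contact_force: [-8.7, -2.9, 7.9]
gripper_width: 0.439
grasp_force: 71.1
```

```bash
python3 - <<'E'
from now import *
st=show();print(st["ft_torque"].round(2),st["joint_efforts"].round(2))
E
```

```text
14.9833 [0.5727 0.0333 0.0626] [ 0.0013  0.9952  0.0976 -0.0022] [-8.7 -2.9  7.9] 0.439 71.1 [-0.07  0.08  1.85 -0.    1.21  1.31]
[-1.43  1.23 -0.6 ] [  2.34 -33.78 -34.04   1.62  -2.01   0.45]
```

Request:
apply_moves(series=[{"dx": 0, "dy": 0, "dz": 0, "turn": -0.1, "jaw": 0.8}, {"dx": 0, "dy": 0, "dz": 0, "turn": -0.2, "jaw": 0.8}, {"dx": 0, "dy": 0, "dz": 0, "turn": -0.3, "jaw": 0.8}, {"dx": 0, "dy": 0, "dz": 0, "turn": -0.4, "jaw": 0.8}, {"dx": 0, "dy": 0, "dz": 0, "turn": -0.5, "jaw": 0.8}])

```text
time: 15.4
tool_pos: [0.5719, 0.0338, 0.0639]
tool_rot: [-0.0, 0.94, 0.34, -0.004]
contact_force: [-22.5, -2.5, 24.9]
gripper_width: 0.435
grasp_force: 81.2
```

```bash
python3 - <<'E'
from now import *
st=show();print(st["ft_torque"].round(2),st["joint_efforts"].round(2))
E
```

```text
15.4 [0.5719 0.0338 0.0639] [-0.      0.9404  0.3402 -0.0039] [-22.5  -2.5  24.9] 0.435 81.2 [-0.07  0.08  1.85 -0.    1.22  0.81]
[-1.35  3.21 -0.7 ] [ -0.33 -20.17 -29.89   1.41  -7.19   0.22]
```

Request:
apply_moves(series=[{"dx": 0, "dy": 0, "dz": 0, "turn": 0, "jaw": 0.35}, {"dx": 0, "dy": 0, "dz": -2, "turn": 0, "jaw": 0.3}, {"dx": 0, "dy": 0, "dz": -10, "turn": 0, "jaw": 0.3}, {"dx": 0, "dy": 0, "dz": -25, "turn": 0, "jaw": 0.3}, {"dx": 0, "dy": 0, "dz": -30, "turn": 0, "jaw": 0.3}])

```text
time: 15.82
tool_pos: [0.5757, 0.0345, 0.0943]
tool_rot: [0.001, 0.941, 0.338, 0.002]
contact_force: [0.3, 0.2, -0.0]
gripper_width: 0.7
grasp_force: 0.0
```

Request:
apply_moves(series=[{"dx": 0, "dy": 0, "dz": 0, "turn": 0.12, "jaw": 0.3}, {"dx": 0, "dy": 0, "dz": 0, "turn": 0.24, "jaw": 0.3}, {"dx": 0, "dy": 0, "dz": 0, "turn": 0.36, "jaw": 0.3}, {"dx": 0, "dy": 0, "dz": 0, "turn": 0.48, "jaw": 0.3}, {"dx": 0, "dy": 0, "dz": 0, "turn": 0.6, "jaw": 0.3}])

```text
time: 16.23
tool_pos: [0.5746, 0.0346, 0.0922]
tool_rot: [0.0, 0.999, 0.042, 0.001]
contact_force: [-0.4, -0.6, 0.9]
gripper_width: 0.697
grasp_force: 0.0
```

Request:
apply_moves(series=[{"dx": 0, "dy": 0, "dz": 0, "turn": 0.12, "jaw": 0.3}, {"dx": 0, "dy": 0, "dz": 0, "turn": 0.24, "jaw": 0.3}, {"dx": 0, "dy": 0, "dz": 0, "turn": 0.3, "jaw": 0.3}, {"dx": 0, "dy": 0, "dz": 0, "turn": 0.3, "jaw": 0.3}])

```text
time: 16.57
tool_pos: [0.5746, 0.0346, 0.0921]
tool_rot: [-0.0, 0.994, -0.105, 0.0]
contact_force: [0.1, -0.8, -0.4]
gripper_width: 0.697
grasp_force: 0.0
```

Request:
apply_moves(series=[{"dx": 0, "dy": 0, "dz": 10, "turn": 0, "jaw": 0.3}, {"dx": 0, "dy": 0, "dz": 20, "turn": 0, "jaw": 0.3}, {"dx": 0, "dy": 0, "dz": 29, "turn": 0, "jaw": 0.3}, {"dx": 0, "dy": 0, "dz": 29, "turn": 0, "jaw": 0.4}, {"dx": 0, "dy": 0, "dz": 29, "turn": 0, "jaw": 0.45}])

```text
time: 16.98
tool_pos: [0.573, 0.0347, 0.0609]
tool_rot: [0.0, 0.995, -0.104, -0.002]
contact_force: [-0.5, -0.7, 0.8]
gripper_width: 0.548
grasp_force: 0.0
```

Request:
apply_moves(series=[{"dx": 0, "dy": 0, "dz": 0, "turn": 0, "jaw": 0.6}, {"dx": 0, "dy": 0, "dz": 0, "turn": 0, "jaw": 0.8}, {"dx": 0, "dy": 0, "dz": 0, "turn": 0, "jaw": 0.8}, {"dx": 0, "dy": 0, "dz": 0, "turn": 0, "jaw": 0.8}])

```text
time: 17.32
tool_pos: [0.5729, 0.033, 0.0624]
tool_rot: [0.002, 0.995, -0.104, -0.002]
contact_force: [-4.5, -5.2, 1.0]
gripper_width: 0.447
grasp_force: 58.9
```

Request:
apply_moves(series=[{"dx": 0, "dy": 0, "dz": 0, "turn": -0.1, "jaw": 0.8}, {"dx": 0, "dy": 0, "dz": 0, "turn": -0.2, "jaw": 0.8}])

```text
time: 17.48
tool_pos: [0.572, 0.0328, 0.0634]
tool_rot: [0.002, 1.0, -0.002, -0.003]
contact_force: [-9.4, -6.3, 9.3]
gripper_width: 0.442
grasp_force: 57.7
```

```bash
python3 - <<'E'
from now import *
st=show();print(st["ft_torque"].round(2),st["joint_efforts"].round(2))
E
```

```text
17.4833 [0.572  0.0328 0.0634] [ 0.002   1.     -0.0022 -0.0033] [-9.4 -6.3  9.3] 0.442 57.7 [-0.07  0.08  1.85 -0.    1.22  1.51]
[-1.58  1.82 -0.52] [  3.18 -33.49 -34.9    2.07  -2.76   0.62]
```

Request:
apply_moves(series=[{"dx": 0, "dy": 0, "dz": 0, "turn": -0.1, "jaw": 0.8}, {"dx": 0, "dy": 0, "dz": 0, "turn": -0.2, "jaw": 0.8}])

```text
time: 17.65
tool_pos: [0.5727, 0.0338, 0.0633]
tool_rot: [0.001, 0.995, 0.098, -0.002]
contact_force: [-7.5, -3.1, 6.0]
gripper_width: 0.439
grasp_force: 64.3
```

Request:
apply_moves(series=[{"dx": 0, "dy": 0, "dz": 0, "turn": -0.1, "jaw": 0.8}, {"dx": 0, "dy": 0, "dz": 0, "turn": -0.2, "jaw": 0.8}])

```text
time: 17.82
tool_pos: [0.5741, 0.0348, 0.0624]
tool_rot: [-0.0, 0.981, 0.196, 0.0]
contact_force: [-1.1, -1.0, 0.7]
gripper_width: 0.439
grasp_force: 72.3
```

```bash
python3 - <<'E'
from now import *
st=show();print(st["ft_torque"].round(2),st["joint_efforts"].round(2))
E
```

```text
17.8167 [0.5741 0.0348 0.0624] [-3.000e-04  9.806e-01  1.959e-01  4.000e-04] [-1.1 -1.   0.7] 0.439 72.3 [-0.07  0.08  1.85  0.    1.21  1.11]
[-0.53  0.14 -0.25] [  0.97 -40.55 -35.26  -0.11   1.29   0.81]
```

Request:
apply_moves(series=[{"dx": 0, "dy": 0, "dz": 0, "turn": 0, "jaw": 0.35}, {"dx": 0, "dy": 0, "dz": -2, "turn": 0, "jaw": 0.3}, {"dx": 0, "dy": 0, "dz": -15, "turn": 0, "jaw": 0.3}, {"dx": 0, "dy": 0, "dz": -50, "turn": 0.1, "jaw": 0.3}, {"dx": 0, "dy": 0, "dz": -90, "turn": 0.2, "jaw": 0.3}])

```text
time: 18.23
tool_pos: [0.5724, 0.0347, 0.1521]
tool_rot: [-0.0, 0.996, 0.092, -0.003]
contact_force: [1.3, -0.1, 0.0]
gripper_width: 0.699
grasp_force: 0.0
```

Request:
apply_moves(series=[{"dx": 0, "dy": 10, "dz": -40, "turn": 0, "jaw": 0.3}, {"dx": -10, "dy": 45, "dz": -60, "turn": 0, "jaw": 0.3}, {"dx": -20, "dy": 80, "dz": -60, "turn": 0, "jaw": 0.3}, {"dx": -30, "dy": 118, "dz": -60, "turn": 0, "jaw": 0.3}, {"dx": -40, "dy": 155, "dz": -60, "turn": 0, "jaw": 0.3}])

```text
time: 18.65
tool_pos: [0.5649, -0.1269, 0.216]
tool_rot: [0.001, 0.995, 0.095, 0.002]
contact_force: [-0.6, 0.6, 0.4]
gripper_width: 0.698
grasp_force: 0.0
```

Request:
apply_moves(series=[{"dx": -10, "dy": 35, "dz": -10, "turn": 0, "jaw": 0.3}, {"dx": -20, "dy": 72, "dz": -20, "turn": 0, "jaw": 0.3}, {"dx": -30, "dy": 110, "dz": -20, "turn": 0, "jaw": 0.3}, {"dx": -40, "dy": 145, "dz": -20, "turn": 0, "jaw": 0.3}, {"dx": -40, "dy": 145, "dz": -20, "turn": 0, "jaw": 0.3}])

```text
time: 19.07
tool_pos: [0.5518, -0.2812, 0.2349]
tool_rot: [0.002, 0.996, 0.092, 0.001]
contact_force: [-0.2, 0.7, -0.2]
gripper_width: 0.699
grasp_force: 0.0
```

```bash
cat > ptr.py <<'E'
from now import *
from plant import grab_frame
def polar(fs,o,r0,r1,show=True):
    # mean brightness on the knob's top face against angle anticlockwise of upslope seen from outside
    ang=np.deg2rad(np.arange(0,360,10));v=[]
    for a in ang:
        P=W(p,[o+r*(np.cos(a)*-U+np.array([0,np.sin(a),0])) for r in np.linspace(r0,r1,6)])
        P=P+np.array([.002,.0015,0])
        q=np.float32([proj(f,P) for f in fs])
        v.append(np.mean([cv2.remap(f["pixels"].astype(np.float32).mean(2),m[:,:1],m[:,1:],1).mean() for f,m in zip(fs,q)]))
    return np.array(v)
E
python3 - <<'E'
from ptr import *
st=show();fs=[grab_frame("top") for _ in range(6)];pickle.dump(fs,open("t3.pkl","wb"))
f0=pickle.load(open("t2.pkl","rb"))
for n,o,a,b in(("vol",knob,.006,.015),("tone",tone,.004,.010)):
    for nm,F in(("before",[f0]),("now",fs)):print(n,nm,polar(F,o,a,b).round(0).astype(int).tolist())
E
```

```text
19.0667 [ 0.5518 -0.2812  0.2349] [2.100e-03 9.958e-01 9.150e-02 6.000e-04] [-0.2  0.7 -0.2] 0.699 0.0 [-0.59  0.03  1.61 -0.    1.51  0.8 ]
vol before [50, 57, 70, 84, 91, 89, 83, 74, 67, 63, 58, 52, 51, 50, 50, 48, 48, 49, 47, 47, 48, 47, 44, 42, 44, 45, 45, 46, 45, 42, 42, 42, 44, 45, 44, 47]
vol now [44, 45, 45, 45, 45, 44, 44, 44, 45, 45, 45, 45, 49, 59, 75, 86, 83, 71, 56, 49, 45, 44, 44, 44, 44, 44, 45, 45, 45, 44, 44, 44, 44, 44, 44, 44]
tone before [50, 49, 49, 48, 47, 47, 47, 48, 50, 50, 49, 47, 45, 45, 45, 46, 49, 51, 54, 56, 59, 66, 74, 81, 89, 97, 99, 100, 98, 91, 83, 75, 68, 61, 55, 53]
tone now [49, 49, 48, 49, 47, 47, 48, 49, 51, 51, 50, 48, 46, 46, 45, 45, 47, 49, 52, 55, 59, 66, 73, 80, 88, 97, 99, 101, 99, 92, 82, 74, 66, 60, 55, 52]
```

The pointer moved from ≈45° to ≈154° anticlockwise of upslope. The stop is expected at ≈150°, and the tone knob is unchanged. One more short stroke should confirm it's really on the stop.

```bash
python3 - <<'E'
from now import *
st=show();print(tool_delta(st,[.5734,.0347,.20],p[3]))
E
```

```text
19.3667 [ 0.5529 -0.2739  0.2332] [1.000e-04 9.954e-01 9.590e-02 3.000e-04] [-0.2 -0.1  0.8] 0.7 0.0 [-0.58  0.02  1.61  0.    1.51  0.8 ]
(array([  79.1, -299. ,   33.2]), 0.001)
```

Request:
apply_moves(series=[{"dx": 8, "dy": -30, "dz": 0, "turn": 0, "jaw": 0.3}, {"dx": 16, "dy": -60, "dz": 0, "turn": 0, "jaw": 0.3}, {"dx": 24, "dy": -92, "dz": 0, "turn": 0, "jaw": 0.3}, {"dx": 32, "dy": -125, "dz": 0, "turn": 0, "jaw": 0.3}, {"dx": 40, "dy": -158, "dz": 0, "turn": 0, "jaw": 0.3}])

```text
time: 19.78
tool_pos: [0.5616, -0.1096, 0.2329]
tool_rot: [-0.0, 0.995, 0.096, 0.0]
contact_force: [1.0, -0.1, -0.6]
gripper_width: 0.699
grasp_force: 0.0
```

Request:
apply_moves(series=[{"dx": 8, "dy": -32, "dz": 0, "turn": 0, "jaw": 0.3}, {"dx": 16, "dy": -64, "dz": 0, "turn": 0, "jaw": 0.3}, {"dx": 24, "dy": -96, "dz": 0, "turn": 0, "jaw": 0.3}, {"dx": 34, "dy": -128, "dz": 10, "turn": 0, "jaw": 0.3}, {"dx": 39, "dy": -141, "dz": 33, "turn": 0, "jaw": 0.3}])

```text
time: 20.2
tool_pos: [0.5752, 0.0383, 0.2039]
tool_rot: [-0.0, 0.995, 0.098, 0.004]
contact_force: [0.2, -0.1, 0.7]
gripper_width: 0.701
grasp_force: 0.0
```

Request:
apply_moves(series=[{"dx": 0, "dy": 0, "dz": 10, "turn": 0.1, "jaw": 0.3}, {"dx": 0, "dy": 0, "dz": 40, "turn": 0.2, "jaw": 0.3}, {"dx": 0, "dy": 0, "dz": 75, "turn": 0.3, "jaw": 0.3}, {"dx": 0, "dy": 0, "dz": 105, "turn": 0.3, "jaw": 0.3}, {"dx": 0, "dy": 0, "dz": 105, "turn": 0.3, "jaw": 0.3}])

```text
time: 20.62
tool_pos: [0.5677, 0.0351, 0.0873]
tool_rot: [-0.0, 0.999, -0.054, -0.007]
contact_force: [-0.5, 0.2, -1.8]
gripper_width: 0.7
grasp_force: 0.0
```

```bash
python3 - <<'E'
from now import *
st=show();print(tool_delta(st,[.5734,.0347,.0605],p[3]))
E
```

```text
20.6167 [0.5677 0.0351 0.0873] [-1.000e-04  9.985e-01 -5.360e-02 -6.500e-03] [-0.5  0.2 -1.8] 0.7 0.0 [-0.07  0.04  1.85  0.    1.27  1.61]
(array([ 6.1, -0.2, 26.8]), -0.298)
```

Request:
apply_moves(series=[{"dx": 0, "dy": 0, "dz": 0, "turn": 0, "jaw": 0.3}, {"dx": 0, "dy": 0, "dz": 10, "turn": 0, "jaw": 0.3}, {"dx": 0, "dy": 0, "dz": 20, "turn": 0, "jaw": 0.3}, {"dx": 0, "dy": 0, "dz": 28, "turn": 0, "jaw": 0.3}, {"dx": 0, "dy": 0, "dz": 28, "turn": 0, "jaw": 0.3}])

```text
time: 21.03
tool_pos: [0.5726, 0.0335, 0.0655]
tool_rot: [-0.0, 0.999, -0.055, -0.001]
contact_force: [-0.6, 0.1, -0.9]
gripper_width: 0.698
grasp_force: 0.0
```

```bash
python3 - <<'E'
from now import *
st=show();print(tool_delta(st,[.5734,.0347,.0605],p[3]))
E
```

```text
21.0333 [0.5726 0.0335 0.0655] [-0.000e+00  9.985e-01 -5.460e-02 -9.000e-04] [-0.6  0.1 -0.9] 0.698 0.0 [-0.07  0.07  1.85 -0.    1.22  1.61]
(array([ 0.6, -1.3,  5. ]), -0.3)
```

Request:
apply_moves(series=[{"dx": 1, "dy": -1, "dz": 5, "turn": 0, "jaw": 0.45}, {"dx": 1, "dy": -1, "dz": 5, "turn": 0, "jaw": 0.6}, {"dx": 1, "dy": -1, "dz": 5, "turn": 0, "jaw": 0.8}, {"dx": 1, "dy": -1, "dz": 5, "turn": 0, "jaw": 0.8}, {"dx": 1, "dy": -1, "dz": 5, "turn": 0, "jaw": 0.8}])

```text
time: 21.45
tool_pos: [0.5746, 0.0329, 0.0621]
tool_rot: [0.001, 0.999, -0.054, -0.0]
contact_force: [-2.3, -5.4, 1.0]
gripper_width: 0.445
grasp_force: 59.0
```

Request:
apply_moves(series=[{"dx": 0, "dy": 0, "dz": 0, "turn": -0.1, "jaw": 0.8}, {"dx": 0, "dy": 0, "dz": 0, "turn": -0.2, "jaw": 0.8}, {"dx": 0, "dy": 0, "dz": 0, "turn": -0.3, "jaw": 0.8}, {"dx": 0, "dy": 0, "dz": 0, "turn": -0.4, "jaw": 0.8}, {"dx": 0, "dy": 0, "dz": 0, "turn": -0.5, "jaw": 0.8}])

```text
time: 21.87
tool_pos: [0.577, 0.0356, 0.0618]
tool_rot: [-0.001, 0.981, 0.195, 0.004]
contact_force: [12.4, 9.2, -10.1]
gripper_width: 0.436
grasp_force: 69.3
```

Request:
apply_moves(series=[{"dx": 0, "dy": 0, "dz": 0, "turn": 0, "jaw": 0.35}, {"dx": 0, "dy": 0, "dz": -2, "turn": 0, "jaw": 0.3}, {"dx": 0, "dy": 0, "dz": -15, "turn": 0, "jaw": 0.3}, {"dx": 0, "dy": 0, "dz": -50, "turn": 0.1, "jaw": 0.3}, {"dx": 0, "dy": 0, "dz": -90, "turn": 0.2, "jaw": 0.3}])

```text
time: 22.28
tool_pos: [0.5723, 0.0343, 0.1508]
tool_rot: [-0.0, 0.996, 0.092, -0.003]
contact_force: [-0.4, -0.2, 0.1]
gripper_width: 0.699
grasp_force: 0.0
```

Request:
apply_moves(series=[{"dx": 0, "dy": 10, "dz": -40, "turn": 0, "jaw": 0.3}, {"dx": -10, "dy": 45, "dz": -60, "turn": 0, "jaw": 0.3}, {"dx": -20, "dy": 80, "dz": -60, "turn": 0, "jaw": 0.3}, {"dx": -30, "dy": 118, "dz": -60, "turn": 0, "jaw": 0.3}, {"dx": -40, "dy": 155, "dz": -60, "turn": 0, "jaw": 0.3}])

```text
time: 22.7
tool_pos: [0.5649, -0.1272, 0.2147]
tool_rot: [0.001, 0.995, 0.095, 0.002]
contact_force: [-0.6, 0.2, 0.1]
gripper_width: 0.696
grasp_force: 0.0
```

Request:
apply_moves(series=[{"dx": -10, "dy": 35, "dz": -10, "turn": 0, "jaw": 0.3}, {"dx": -20, "dy": 72, "dz": -20, "turn": 0, "jaw": 0.3}, {"dx": -30, "dy": 110, "dz": -20, "turn": 0, "jaw": 0.3}, {"dx": -40, "dy": 145, "dz": -20, "turn": 0, "jaw": 0.3}, {"dx": -40, "dy": 145, "dz": -20, "turn": 0, "jaw": 0.3}])

```text
time: 23.12
tool_pos: [0.5518, -0.2815, 0.2335]
tool_rot: [0.002, 0.996, 0.092, 0.0]
contact_force: [-0.3, 0.6, -0.4]
gripper_width: 0.698
grasp_force: 0.0
```

```bash
python3 - <<'E'
from ptr import *
from plant import spotter
st=show();fs=[grab_frame("top") for _ in range(6)]
f1=pickle.load(open("t3.pkl","rb"));f0=pickle.load(open("t2.pkl","rb"));b=pickle.load(open("top.pkl","rb"))
for n,o,a,c in(("vol",knob,.006,.015),("tone",tone,.004,.010)):
    for nm,F in(("before",[f0]),("prev",f1),("now",fs)):
        v=polar(F,o,a,c);w=np.clip(v-np.median(v)-4,0,None);print(n,nm,np.rad2deg(np.angle(np.sum(w*np.exp(1j*np.deg2rad(np.arange(0,360,10)))))).round(1))
for t in("cover","mug","stapler","pen_cup","clip_box","stamp"):
    for d in spotter.outline_of(fs[-1],t)[:1]:print(t,round(d["conf"],2),d["extent"])
d=np.abs(fs[-1]["pixels"].astype(int)-b["pixels"]).mean(2)
for nm,(x,y) in dict(mug=(240,195),stapler=(375,189),stamp=(297,160),pen=(157,182),clip=(456,187)).items():print(nm,d[y-22:y+22,x-22:x+22].mean().round(1))
E
```

```text
23.1167 [ 0.5518 -0.2815  0.2335] [1.900e-03 9.958e-01 9.180e-02 3.000e-04] [-0.3  0.6 -0.4] 0.698 0.0 [-0.59  0.03  1.61 -0.    1.5   0.8 ]
vol before 50.7
vol prev 153.9
vol now 161.8
tone before -93.9
tone prev -94.1
tone now -94.3
cover 0.76 [262.4, 147.0, 359.2, 190.4]
mug 0.69 [259.1, 146.0, 354.9, 192.3]
pen_cup 0.61 [138.3, 166.7, 176.6, 199.2]
clip_box 0.55 [443.4, 174.6, 474.0, 199.7]
stamp 0.53 [322.0, 197.7, 330.1, 206.8]
mug 2.3
stapler 11.3
stamp 23.5
pen 2.9
clip 16.9
```

It moved another 8°, so I'll repeat the stroke until the pointer stops changing.

Request:
apply_moves(series=[{"dx": 8, "dy": -30, "dz": 0, "turn": 0, "jaw": 0.3}, {"dx": 16, "dy": -60, "dz": 0, "turn": 0, "jaw": 0.3}, {"dx": 24, "dy": -92, "dz": 0, "turn": 0, "jaw": 0.3}, {"dx": 32, "dy": -125, "dz": 0, "turn": 0, "jaw": 0.3}, {"dx": 40, "dy": -158, "dz": 0, "turn": 0, "jaw": 0.3}])

```text
time: 24.13
tool_pos: [0.562, -0.1111, 0.2317]
tool_rot: [-0.0, 0.995, 0.095, 0.0]
contact_force: [0.8, 0.3, -0.1]
gripper_width: 0.7
grasp_force: 0.0
```

Request:
apply_moves(series=[{"dx": 8, "dy": -32, "dz": 0, "turn": 0, "jaw": 0.3}, {"dx": 16, "dy": -64, "dz": 0, "turn": 0, "jaw": 0.3}, {"dx": 24, "dy": -96, "dz": 0, "turn": 0, "jaw": 0.3}, {"dx": 34, "dy": -128, "dz": 10, "turn": 0, "jaw": 0.3}, {"dx": 40, "dy": -141, "dz": 33, "turn": 0, "jaw": 0.3}])

```text
time: 24.55
tool_pos: [0.5768, 0.037, 0.2026]
tool_rot: [-0.0, 0.995, 0.097, 0.004]
contact_force: [0.4, -0.2, -0.1]
gripper_width: 0.698
grasp_force: 0.0
```

Request:
apply_moves(series=[{"dx": 0, "dy": 0, "dz": 10, "turn": 0.1, "jaw": 0.3}, {"dx": 0, "dy": 0, "dz": 40, "turn": 0.2, "jaw": 0.3}, {"dx": 0, "dy": 0, "dz": 75, "turn": 0.3, "jaw": 0.3}, {"dx": 0, "dy": 0, "dz": 105, "turn": 0.4, "jaw": 0.3}, {"dx": 0, "dy": 0, "dz": 105, "turn": 0.4, "jaw": 0.3}])

```text
time: 24.97
tool_pos: [0.5692, 0.034, 0.0861]
tool_rot: [0.0, 0.994, -0.105, -0.007]
contact_force: [-2.0, -0.6, -1.0]
gripper_width: 0.701
grasp_force: 0.0
```

Request:
apply_moves(series=[{"dx": 0, "dy": 0, "dz": 0, "turn": 0, "jaw": 0.3}, {"dx": 0, "dy": 0, "dz": 10, "turn": 0, "jaw": 0.3}, {"dx": 0, "dy": 0, "dz": 20, "turn": 0, "jaw": 0.3}, {"dx": 0, "dy": 0, "dz": 28, "turn": 0, "jaw": 0.3}, {"dx": 0, "dy": 0, "dz": 28, "turn": 0, "jaw": 0.3}])

```text
time: 25.38
tool_pos: [0.5739, 0.0334, 0.0644]
tool_rot: [0.0, 0.995, -0.104, -0.001]
contact_force: [0.2, -0.6, 0.5]
gripper_width: 0.704
grasp_force: 0.0
```

```bash
python3 - <<'E'
from now import *
st=show();print(tool_delta(st,[.5734,.0347,.0595],p[3]))
E
```

```text
25.3833 [0.5739 0.0334 0.0644] [ 0.000e+00  9.946e-01 -1.042e-01 -9.000e-04] [ 0.2 -0.6  0.5] 0.704 0.0 [-0.07  0.08  1.85 -0.    1.22  1.71]
(array([-0.7, -1.2,  4.9]), -0.4)
```

Request:
apply_moves(series=[{"dx": 0, "dy": -1, "dz": 6, "turn": 0, "jaw": 0.45}, {"dx": 0, "dy": -1, "dz": 6, "turn": 0, "jaw": 0.6}, {"dx": 0, "dy": -1, "dz": 6, "turn": 0, "jaw": 0.8}, {"dx": 0, "dy": -1, "dz": 6, "turn": 0, "jaw": 0.8}, {"dx": 0, "dy": -1, "dz": 6, "turn": 0, "jaw": 0.8}])

```text
time: 25.8
tool_pos: [0.5747, 0.0328, 0.06]
tool_rot: [0.002, 0.995, -0.104, -0.0]
contact_force: [-2.5, -6.2, 1.8]
gripper_width: 0.458
grasp_force: 58.3
```

Request:
apply_moves(series=[{"dx": 0, "dy": 0, "dz": 0, "turn": -0.08, "jaw": 0.8}, {"dx": 0, "dy": 0, "dz": 0, "turn": -0.16, "jaw": 0.8}, {"dx": 0, "dy": 0, "dz": 0, "turn": -0.24, "jaw": 0.8}, {"dx": 0, "dy": 0, "dz": 0, "turn": -0.32, "jaw": 0.8}, {"dx": 0, "dy": 0, "dz": 0, "turn": -0.4, "jaw": 0.8}])

```text
time: 26.22
tool_pos: [0.5704, 0.0333, 0.0601]
tool_rot: [0.0, 0.995, 0.097, -0.006]
contact_force: [-17.7, -4.6, 13.7]
gripper_width: 0.443
grasp_force: 61.6
```

```bash
python3 - <<'E'
from now import *
st=show();print(st["ft_torque"].round(2),st["joint_efforts"].round(2))
E
```

```text
26.2167 [0.5704 0.0333 0.0601] [ 5.000e-04  9.953e-01  9.700e-02 -6.300e-03] [-17.7  -4.6  13.7] 0.443 61.6 [-0.07  0.08  1.85 -0.    1.22  1.31]
[-0.63  3.02 -1.04] [  2.79 -31.44 -35.54   1.31  -4.71   0.26]
```

Request:
apply_moves(series=[{"dx": 0, "dy": 0, "dz": 0, "turn": -0.08, "jaw": 0.8}, {"dx": 0, "dy": 0, "dz": 0, "turn": -0.16, "jaw": 0.8}, {"dx": 0, "dy": 0, "dz": 0, "turn": -0.24, "jaw": 0.8}, {"dx": 0, "dy": 0, "dz": 0, "turn": -0.3, "jaw": 0.8}, {"dx": 0, "dy": 0, "dz": 0, "turn": -0.3, "jaw": 0.8}])

```text
time: 26.63
tool_pos: [0.577, 0.0365, 0.0609]
tool_rot: [-0.002, 0.97, 0.243, 0.003]
contact_force: [3.1, 8.1, -1.0]
gripper_width: 0.445
grasp_force: 66.7
```

Request:
apply_moves(series=[{"dx": 0, "dy": 0, "dz": 0, "turn": 0, "jaw": 0.35}, {"dx": 0, "dy": 0, "dz": -2, "turn": 0, "jaw": 0.3}, {"dx": 0, "dy": 0, "dz": -15, "turn": 0, "jaw": 0.3}, {"dx": 0, "dy": 0, "dz": -50, "turn": 0.1, "jaw": 0.3}, {"dx": 0, "dy": 0, "dz": -90, "turn": 0.2, "jaw": 0.3}])

```text
time: 27.05
tool_pos: [0.5725, 0.0342, 0.1484]
tool_rot: [-0.0, 0.99, 0.142, -0.003]
contact_force: [-0.1, 0.1, 0.0]
gripper_width: 0.696
grasp_force: 0.0
```

Request:
apply_moves(series=[{"dx": 0, "dy": 10, "dz": -40, "turn": 0.1, "jaw": 0.3}, {"dx": -10, "dy": 45, "dz": -60, "turn": 0.1, "jaw": 0.3}, {"dx": -20, "dy": 80, "dz": -60, "turn": 0.1, "jaw": 0.3}, {"dx": -30, "dy": 118, "dz": -60, "turn": 0.1, "jaw": 0.3}, {"dx": -40, "dy": 155, "dz": -60, "turn": 0.1, "jaw": 0.3}])

```text
time: 27.47
tool_pos: [0.5813, -0.1275, 0.2123]
tool_rot: [0.001, 0.995, 0.096, 0.001]
contact_force: [0.9, -1.1, -1.0]
gripper_width: 0.699
grasp_force: 0.0
```

Request:
apply_moves(series=[{"dx": -10, "dy": 35, "dz": -10, "turn": 0, "jaw": 0.3}, {"dx": -20, "dy": 72, "dz": -20, "turn": 0, "jaw": 0.3}, {"dx": -30, "dy": 110, "dz": -20, "turn": 0, "jaw": 0.3}, {"dx": -40, "dy": 145, "dz": -20, "turn": 0, "jaw": 0.3}, {"dx": -40, "dy": 145, "dz": -20, "turn": 0, "jaw": 0.3}])

```text
time: 27.88
tool_pos: [0.568, -0.2819, 0.2311]
tool_rot: [0.002, 0.996, 0.092, 0.0]
contact_force: [-0.5, 0.9, 0.1]
gripper_width: 0.7
grasp_force: 0.0
```

```bash
cat > chk.py <<'E'
from ptr import *
st=show();fs=[grab_frame("top") for _ in range(6)]
G=lambda F:np.mean([f["pixels"].astype(float).mean(2) for f in F],0)
g=cv2.resize(G(fs)[190:225,285:320].astype(np.float32),None,fx=8,fy=8,interpolation=2)
c0=(proj(fs[0],W(p,knob)+[.002,.0015,0])[0]-[285,190]+.5)*8
yy,xx=np.mgrid[:280,:280];m=(np.hypot(xx-c0[0],yy-c0[1])<45)&(g<75)
print("used centre",c0.round(0),"dark centroid",xx[m].mean().round(0),yy[m].mean().round(0))
f1=pickle.load(open("t3.pkl","rb"))
for n,o,a,c in(("vol",knob,.006,.015),("tone",tone,.004,.010)):
    v=polar(fs,o,a,c);w=np.clip(v-np.median(v)-4,0,None);print(n,np.rad2deg(np.angle(np.sum(w*np.exp(1j*np.deg2rad(np.arange(0,360,10)))))).round(1),v[10:22].round(0))
E
python3 chk.py
```

```text
27.8833 [ 0.568  -0.2819  0.2311] [1.900e-03 9.958e-01 9.210e-02 1.000e-04] [-0.5  0.9  0.1] 0.7 0.0 [-0.58  0.06  1.57 -0.    1.5   0.81]
used centre [126. 137.] dark centroid 126.0 135.0
vol 161.0 [46. 44. 45. 49. 60. 76. 84. 80. 62. 51. 45. 44.]
tone -95.2 [50. 48. 47. 46. 46. 46. 47. 50. 52. 56. 60. 67.]
```

The pointer didn't change after a full extra 40° stroke (161.8° → 161.0°), so the knob is on its stop. Last step: check the bystanders, then hand in.

```bash
python3 - <<'E'
from ptr import *
from plant import spotter
a=pickle.load(open("scene.pkl","rb"));b=pickle.load(open("top.pkl","rb"))
s=grab_frame("scene");t=grab_frame("top")
for nm,A,B,(x0,y0,x1,y1) in(("mug",b,t,(222,178,258,215)),("stapler s",a,s,(260,246,314,280)),("stamp s",a,s,(364,212,378,244)),("pen s",a,s,(410,134,433,184)),("clip s",a,s,(169,296,236,352)),("stapler t",b,t,(364,166,388,213))):
    print(nm,cv2.phaseCorrelate(A["pixels"][y0:y1,x0:x1].mean(2),B["pixels"][y0:y1,x0:x1].mean(2)),np.abs(A["pixels"][y0:y1,x0:x1].astype(int)-B["pixels"][y0:y1,x0:x1]).mean().round(1))
for ang in(120,128,135):
    r=np.deg2rad(ang-30);print(ang,proj(s,W(p,[[-.172*np.cos(r),y,.172*np.sin(r)] for y in(-.131,.131)])).round(0).tolist())
print([d["extent"] for d in spotter.outline_of(s,"cover")[:2]])
E
```

```text
mug ((-0.011189115901075297, 0.013678355736136183), 0.9441074543492134) 2.3
stapler s ((0.05320584696509911, 0.12564544213950413), 0.9789171250300622) 6.6
stamp s ((0.5111793506997779, -0.2567045362565885), 0.8581256358173263) 6.4
pen s ((-0.0044194973298044005, -0.06120462438680008), 0.9756923890529617) 3.2
clip s ((-0.03328116536854253, 0.027685869029212995), 1.0782350462261698) 4.2
stapler t ((0.26802955332422407, -0.0010729218513993999), 1.107500917813192) 7.9
120 [[315.0, 152.0], [361.0, 119.0]]
128 [[323.0, 155.0], [369.0, 121.0]]
135 [[331.0, 159.0], [375.0, 124.0]]
[[315.9, 128.7, 375.1, 212.6], [263.0, 246.7, 314.1, 279.8]]
```

```bash
python3 -c "
from plant import ticket;print(ticket.job_done())"
```

```text
the job is handed in; nothing more can be done
None
```

I handed the job in: the cover is open and leaning on its stop, and the volume knob is turned fully anticlockwise (a further 40° stroke did not move its pointer). The tone knob has not changed, and the camera checks showed no bystander shifted; no verdict came back.

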